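# Vent the drying stage, uncover it and square up the glass plate

### The arm

A 6-joint arm with a two-finger parallel gripper is mounted at the origin on the work surface. World frame = base frame: x ahead of the robot, y to its left, z up, the work surface at z = 0. Lengths are in m, angles in rad, forces in N, time in s.
With the tool pointing down it reaches from about 0.35 to 0.8 m from the base axis. Payload 7.3 kg.
Tool frame: the origin (TCP) lies midway between the tips of the shut fingers; the grasp point (between the pads) lies 19 mm behind it; z points along the fingers, y is the direction in which the jaws open and shut (so a half turn about z gives the same grasp; the last joint's range is limited). The gripper opens to 85 mm and grips with 20 to 120 N. Pads are 22 mm wide; open, the fingers measure 114 mm over their backs; the gripper's body (76 mm by 85 mm) begins 54 mm behind the grasp point. The pads swing forward as they close: fully open they stand 13 mm farther back than shut.
Start: joints at [-0.146, 0.342, 1.524, -0, 1.275, -0.146], TCP at [0.525, 0, 0.197] pointing down, gripper open.
Joint ranges: [-2.53, 2.53], [-0.77, 2.02], [0.04, 2.7], [-1, 4.14], [0.28, 2.66], [-3.11, 3.11]. Speed limits (rad/s): [2.57, 2.57, 3.14, 3.14, 3.14, 3.14].

### API

Orientations are given as a unit quaternion [x, y, z, w].
In Python, from workcell import ctrl, optics gives the robot as it stands.
- The arm moves only by the tool send_rows, never from a script. Its argument "deltas" is a list of rows, each a list of 2 entries, a list of its own where there are three numbers: the shift along the tool's x, y, z in m, then the turn about the tool's z in rad. A call has 1 to 12 rows; each row is the pose to reach, as a shift and turn from the pose measured when the call began, along the tool's axes at that moment; what a row does not reach only later rows make up. A row lasts 1/10 s, in which the tool goes at most 50 mm and 8.59 degrees, less where a joint would pass 70% of its speed; a pose out of reach is approached as far as the arm can. A call with a gripper value outside its range is refused whole. "jaw" is the gripper's target within -1 to 1 (shut at 1, half-way at 0, fully open at -1), set as the call begins (left out, the last holds). The fingers move at their own pace and stop on an object; "grip_force" is the grip in N (left out, the last holds). Time passes only in rows, so rows that repeat a pose let the fingers close. It gives the time, the measured TCP pose, the force and the opening at its end, in the units of the state.
- ctrl.state(): the state, without advancing time (a new reading comes with each control period).
- optics.snapshot(name): name is "scene" or "side" or "wrist"; returns a dict with "frame" (384x512x3 uint8, red, green, blue), "vertical_fov" (degrees; the focal length in pixels is half the picture's height over the tangent of half this angle, whatever the lens; pixels are square), "cx", "cy" (the principal point, pixels), "dist_coeffs" ([k1, k2, p1, p2, k3] as OpenCV has them; the pictures are not rectified), "eye" and "rotation" of the camera in the world; the wrist camera has in their place "hand_eye" (4x4, takes a point from camera to tool coordinates, whose origin is the TCP and whose axes are the flange's). Camera axes: x right, y down, z forward; pixel columns grow to the right and rows downward; lengths in m; the calibration is good to about 2 mm. A picture is of the moment at which its call begins: read the wrist's pose just before it. There is no depth.
- ctrl.finish_job(): hands the job in, once; it reports no verdict.
The state is a dict: "t": time; "qpos": joint angles; "joint_velocities": joint speeds; "joint_efforts": joint torques, N m; "eef_pos": TCP position; "orientation": TCP orientation; "ft_force": force on the tool from outside, world axes, zero at the start; "moment": the same for the moment, N m; "gripper_width": finger opening in m.
Only numpy, scipy, OpenCV 4.12 (cv2) and the standard library are available. Lean on these libraries where they do the work, as an engineer would, in place of code of your own. Each camera call takes 0.05 s, during which the arm holds its last target.

### The job

Turn the vent tap on the clear lid of the drying stage counterclockwise (seen from above) as far as it goes to let the vacuum out, then lift the lid off level and set it down gently, right way up, in the middle of the black rubber mat. Pick up the black pusher and with it, never with the fingers, nudge the glass plate along the stage until it sits flush against both edges of the square corner stop. Then stand the pusher upright on the desk again, leaving the bottle, the steel dish and the telephone where they are.

Things in the scene. Friction and masses are not known exactly. Their poses are not given: they have to be found in the camera images.
- stage: Drying stage: fixed grey flat platen 250 (x) x 220 (y) x 24 mm thick, on one side of the desk or the other (the mat opposite); origin in the middle of its underside. Aluminium rails 16 mm wide, 18 mm high above the platen cross its ends, centred at x = +110 and -110 mm; at y = +95 and -95 mm they have 16 mm wide returns reaching in to x = +72 or -72 mm. The long sides are otherwise open.
- stage_center (a point): Middle of the platen's top face, axes as the stage's (x along the 250 mm).
- stage_corner (a point): Inside corner of the dark steel square corner stop, at platen-top height, 62 mm along +x and 50 mm along +y from stage_center; axes as the stage's. Fences 10 mm thick and 13 mm high: one beyond it in +x (reaching 84 mm towards -y), one beyond it in +y (reaching 112 mm towards -x). The plate belongs on the -x, -y side of this point.
- lid_handle (a point): Middle of the black bar handle on the lid's top, to be gripped here, 76 mm above the lid's lower rim. The bar is 86 mm long along y, 16 mm thick along x, from 20 to 36 mm above the lid's top face, on two feet at y = +35 and -35 mm. While the tap is shut the vacuum holds the lid down; it comes free once the tap is turned 1.2 rad or more.
- tap_grip (a point): Middle of the grey wing of the vent tap on the lid, 74 mm along the lid's +x from the handle, 37 mm above the lid's top face, on the tap's upright axis. The wing is 52 mm long along this point's x, 12 mm thick along its y, 26 mm high, and turns with the tap. A grasp of the wing from above, turned about the axis, works it (about 0.06 N m).
- tap (a joint): Angle of the vent tap in rad: 0 shut (wing along the lid's x), growing as it turns counterclockwise seen from above, 1.4 at its stop (fully open). Starts at 0 to 0.15. It stays where it is left.
- plate_center (a point): Glass plate 90 (x) x 64 (y) x 8 mm thick with a pale paper-white field, about 0.12 kg, loose and flat on the platen under the lid; this point is its centre, half-way up. It starts with its centre 10 to 24 mm short of its final place along each axis, turned by up to 0.2 rad from the stage's axes.
- plate_corner (a point): The plate's corner at its +x, +y, at its underside (45 mm and 32 mm from its centre); this corner goes into stage_corner.
- pusher_grip (a point): Black plastic pusher standing upright on the desk between stage and mat, 81 mm high, 0.12 kg: a foot 22 (x) x 52 (y) x 16 mm high with an upright grip on it 14 (x) x 30 (y) mm. This point is on the grip's axis, 55 mm above the underside; pinch the grip across its x.
- mat: Fixed black rubber mat 260 (x) x 220 (y) x 3 mm flat on the desk; origin in the middle of its underside.
- lid: Clear plastic lid, a box open below, outside 200 (x) x 170 (y) x 50 mm high, walls 7 mm, 0.4 to 0.6 kg, loose, seated over the plate between the rails (2 mm play), lined up with the stage; origin at the middle of its lower rim's plane, z up.
- pusher: The pusher again; origin at the centre of its underside, z up.
- plate: The plate again; origin at the centre of its underside, z up.
- bottle: Bystander: bottle 52 mm in diameter, 110 mm high, standing between stage and mat on the desk in line with the pusher (nearer or farther than it); origin at the centre of its underside. Leave it.
- dish: Bystander: steel bowl 110 mm in diameter, 40 mm high, beyond the work; origin at the centre of its underside. Leave it.
- handset: Bystander: cordless telephone on its cradle, 100 x 85 mm, 180 mm high, far to the left; origin at the centre of its underside. Leave it.
Not all that is in view belongs to the job. What is meant by the pusher is not red or turquoise, and is the larger of those in its own colour.

How it is judged:
By the outcome, as a careful person would: the job done as asked, in the order asked, and still so for the second after the job is handed in, with the robot touching nothing.
It also fails if it takes over 72 s, if anything falls off the work surface, if the arm or the gripper's body presses on something with over 40 N, if the wrist force passes 120 N, or if a joint passes its speed limit or range.

## Working session

There is one attempt and no reset: what is moved stays moved. The work goes in short steps, Python scripts to look and compute and a tool call to move; the robot and the scene stay as the last step left them, time stands still between calls to the robot, and variables do not carry over. Pictures are saved under pics/ and viewed, and the job is handed in when it is done.

Besides the shell and the picture viewer there is one more tool, called after ">>>" as name([rows], argument=value, ...), one row to a line, values as JSON. send_rows: Moves the arm, as the interface text tells. Its arguments: {"type":"object","properties":{"deltas":{"type":"array"},"jaw":{"type":"number"},"grip_force":{"type":"number"}},"required":["deltas"]}

```bash
ls; mkdir -p pics
python3 - <<'E'
from workcell import ctrl, optics
import cv2
s=ctrl.state(); print(s)
for n in ["scene","side","wrist"]:
    d=optics.snapshot(n); cv2.imwrite(f"pics/{n}0.png",d["frame"][:,:,::-1])
    print(n,{k:v for k,v in d.items() if k!="frame"})
E
```

```text
pics
{'t': 0.0, 'qpos': array([-1.46001054e-01,  3.42716064e-01,  1.52504470e+00,  6.61434514e-06,
        1.27543334e+00, -1.45998250e-01]), 'joint_velocities': array([ 4.45427738e-04, -2.06010354e-04,  4.75751071e-06,  3.24513898e-04,
        3.16096721e-04,  9.49092647e-04]), 'joint_efforts': array([ 5.72253757e-04, -4.33677435e+01, -2.46005630e+01, -7.37992127e-05,
        7.83137977e-03, -1.18290802e-05]), 'eef_pos': array([5.24520965e-01, 9.43739720e-05, 1.95819820e-01]), 'orientation': array([ 7.07108228e-01,  7.07104881e-01, -4.75265051e-04, -6.44433748e-04]), 'ft_force': array([-0.25537502, -0.35789121,  0.73803899]), 'moment': array([0.03130861, 0.01913793, 0.05192542]), 'gripper_width': 0.08528529672649243}
scene {'vertical_fov': 48.923134854986706, 'cx': 261.60620949955205, 'cy': 193.28117091627726, 'dist_coeffs': array([-0.04543845,  0.        ,  0.        ,  0.        ,  0.        ]), 'eye': array([ 0.91256338, -0.30979181,  1.09027832]), 'rotation': array([ 0.90881535,  0.32461718, -0.09237045, -0.24524689])}
side {'vertical_fov': 44.91489389257414, 'cx': 250.37136273118605, 'cy': 187.18025094243478, 'dist_coeffs': array([-0.08972133,  0.        ,  0.        ,  0.        ,  0.        ]), 'eye': array([-0.15390518,  1.05100639,  0.79925088]), 'rotation': array([-0.27742389,  0.82580898, -0.46443268,  0.15930414])}
wrist {'vertical_fov': 59.08407474902282, 'cx': 254.89996237252421, 'cy': 190.64165013814258, 'dist_coeffs': array([-0.02350802,  0.        ,  0.        ,  0.        ,  0.        ]), 'hand_eye': array([[-1.21319644e-03, -9.63023158e-01, -2.69415898e-01,
         6.76390130e-02],
       [ 9.99999005e-01, -1.36211376e-03,  3.65798247e-04,
        -1.35286031e-03],
       [-7.19247286e-04, -2.69415187e-01,  9.63023852e-01,
        -1.77449133e-01],
       [ 0.00000000e+00,  0.00000000e+00,  0.00000000e+00,
         1.00000000e+00]])}
```

View pics/scene0.png

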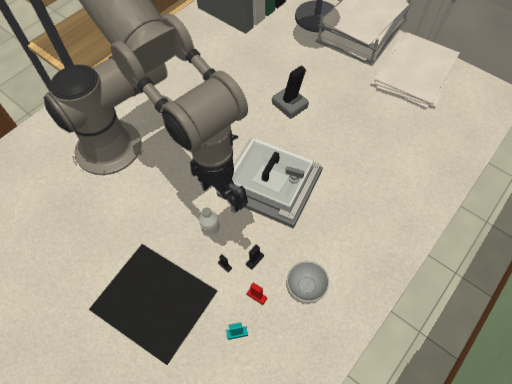

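View pics/side0.png

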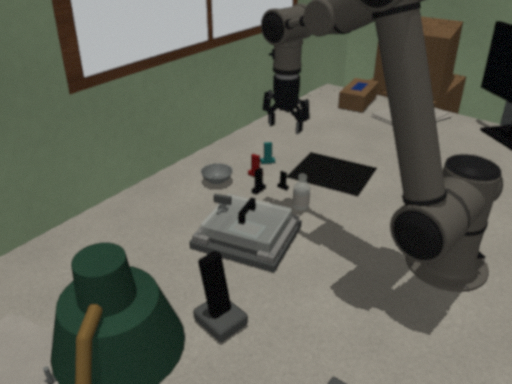

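View pics/wrist0.png

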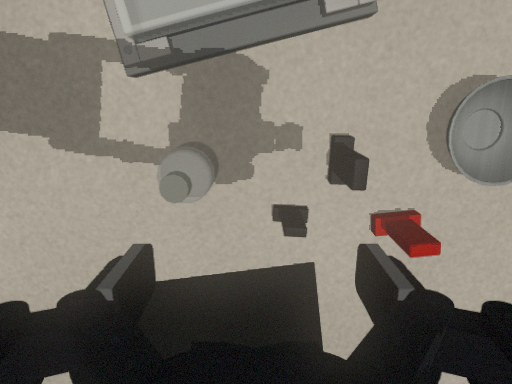

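```bash
cat > h.py <<'E'
import numpy as np, cv2
from scipy.spatial.transform import Rotation as R
from workcell import ctrl, optics
def cam(n):
    s=ctrl.state(); d=optics.snapshot(n); f=d["frame"]; h=f.shape[0]
    fl=h/2/np.tan(np.radians(d["vertical_fov"])/2)
    K=np.array([[fl,0,d["cx"]],[0,fl,d["cy"]],[0,0,1.]])
    if n=="wrist":
        T=np.eye(4);T[:3,:3]=R.from_quat(s["orientation"]).as_matrix();T[:3,3]=s["eef_pos"]
        M=T@d["hand_eye"]; Rm=M[:3,:3]; e=M[:3,3]
    else:
        r=np.asarray(d["rotation"]); Rm=R.from_quat(r).as_matrix() if r.shape==(4,) else r; e=d["eye"]
    return dict(img=f[:,:,::-1].copy(),K=K,D=np.array(d["dist_coeffs"]),R=Rm,e=np.array(e))
def rays(c,px):
    u=cv2.undistortPoints(np.array(px,float).reshape(-1,1,2),c["K"],c["D"]).reshape(-1,2)
    return np.c_[u,np.ones(len(u))]@c["R"].T
def plane(c,px,z):
    d=rays(c,px); return c["e"]+d*((z-c["e"][2])/d[:,2])[:,None]
def proj(c,P):
    P=np.array(P,float).reshape(-1,3); Rt=c["R"].T
    return cv2.projectPoints(P,cv2.Rodrigues(Rt)[0],-Rt@c["e"],c["K"],c["D"])[0].reshape(-1,2)
def tri(c1,p1,c2,p2):
    A=np.zeros((3,3));b=np.zeros(3)
    for c,p in((c1,p1),(c2,p2)):
        d=rays(c,[p])[0];d/=np.linalg.norm(d);M=np.eye(3)-np.outer(d,d);A+=M;b+=M@c["e"]
    return np.linalg.solve(A,b)
def crop(c,x0,y0,x1,y1,s,name):
    cv2.imwrite("pics/"+name,cv2.resize(c["img"][y0:y1,x0:x1],None,fx=s,fy=s,interpolation=cv2.INTER_CUBIC))
def totool(dw):
    s=ctrl.state(); return R.from_quat(s["orientation"]).as_matrix().T@np.array(dw)
E
python3 - <<'E'
from h import *
c=cam("scene"); crop(c,220,125,335,235,6,"sc1.png"); crop(c,80,225,350,370,2.9,"sc2.png")
w=cam("side"); crop(w,180,180,310,280,6,"si1.png")
g=cv2.cvtColor(c["img"],cv2.COLOR_BGR2HSV)
# mat
m=(c["img"].max(2)<50).astype(np.uint8); m[:235]=0
n,l,st,ce=cv2.connectedComponentsWithStats(m)
for i in range(1,n):
    if st[i,4]>20:
        cnt=cv2.findContours((l==i).astype(np.uint8),0,1)[0][0]
        r=cv2.minAreaRect(cnt); print(st[i],ce[i],plane(c,cv2.boxPoints(r),.003)[:,:2].round(3).tolist(),plane(c,[r[0]],.003)[0][:2].round(4))
        if st[i,4]>3000:
            a=cv2.approxPolyDP(cnt,6,True)[:,0]; print(a.tolist(),plane(c,a,.003).round(4).tolist())
E
```

```text
[  90  245  127  119 7841] [153.49470731 302.61382477] [[0.375, -0.382], [0.321, -0.156], [0.597, -0.129], [0.627, -0.342]] [ 0.4855 -0.2557]
[[142, 245], [90, 309], [167, 363], [216, 291]] [[0.3469, -0.1653, 0.003], [0.3755, -0.3761, 0.003], [0.6263, -0.3401, 0.003], [0.5969, -0.1304, 0.003]]
[247 245  17  24 205] [254.32682927 256.70731707] [[0.591, -0.021], [0.594, 0.038], [0.631, 0.033], [0.627, -0.025]] [0.6109 0.0059]
[219 255  13  17 101] [224.31683168 263.02970297] [[0.538, -0.066], [0.539, -0.045], [0.586, -0.05], [0.584, -0.071]] [ 0.5619 -0.0578]
```

View pics/sc1.png

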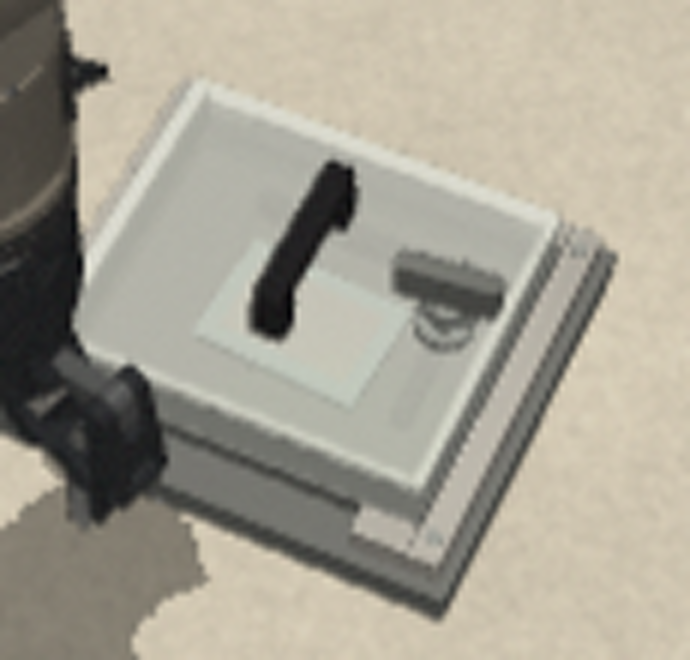

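View pics/sc2.png

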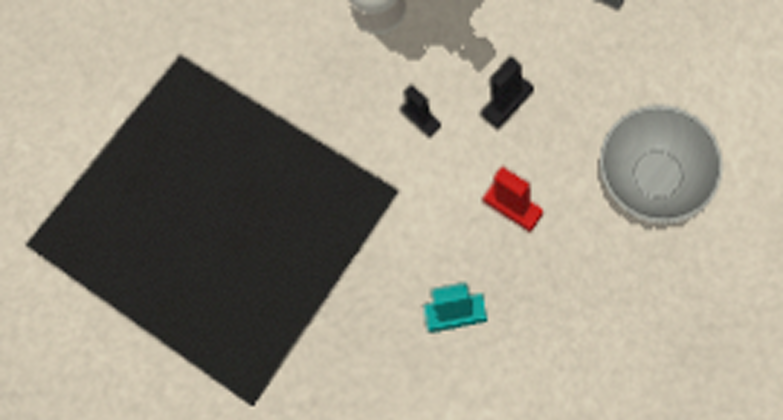

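View pics/si1.png

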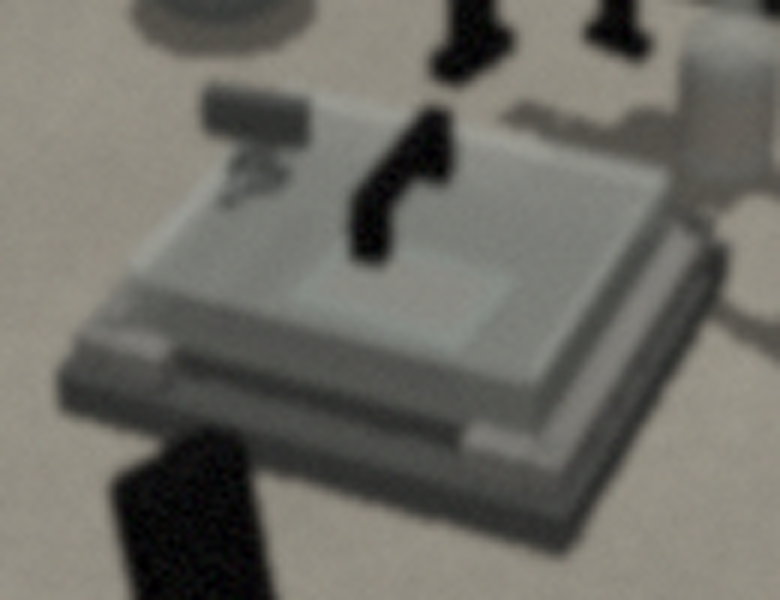

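Run:
```python
from h import *
c=cam("scene"); w=cam("side")
f=lambda p,o:[(p[0]+.5)/6-.5+o[0],(p[1]+.5)/6-.5+o[1]]
S=(220,125);I=(180,180)
lid=plane(c,[f(p,S) for p in[(197,82),(560,213),(424,494)]],.074); print("lidtop",lid.round(4).tolist())
pl=plane(c,[f(p,S) for p in[(617,258),(440,617)]],.024); print("platen",pl.round(4).tolist())
for a in(lid[1]-lid[0],lid[1]-lid[2],pl[0]-pl[1]): print(np.linalg.norm(a),np.arctan2(a[1],a[0]))
# handle bar top ends
print("handle",plane(c,[f(p,S) for p in[(341,165),(268,300)]],.110).round(4).tolist())
print("wing top",plane(c,[f(p,S) for p in[(397,262),(503,287)]],.124).round(4).tolist())
print("side lid",plane(w,[f(p,I) for p in[(670,170),(540,385),(132,280)]],.074).round(4).tolist())
print("side platen",plane(w,[f(p,I) for p in[(60,375),(568,525),(725,245)]],.024).round(4).tolist())
q=plane(w,[f(p,I) for p in[(60,375),(568,525),(725,245)]],.024)
for a in (q[0]-q[1],q[2]-q[1]):print(np.linalg.norm(a),np.arctan2(a[1],a[0]))
print("handle side",plane(w,[f(p,I) for p in[(435,110),(370,200)]],.110).round(4).tolist())
print("wing side",plane(w,[f(p,I) for p in[(205,88),(310,98)]],.124).round(4).tolist())
```

```text
lidtop [[0.383, 0.2762, 0.074], [0.5721, 0.3264, 0.074], [0.6155, 0.1608, 0.074]]
platen [[0.5939, 0.3535, 0.024], [0.6464, 0.1369, 0.024]]
0.19562920558332775 0.2596803379612105
0.17121946752337328 1.8273660484092895
0.2228298983567408 1.8084191066239181
handle [[0.487, 0.2607, 0.11], [0.5084, 0.1795, 0.11]]
wing top [[0.5469, 0.2259, 0.124], [0.5927, 0.2455, 0.124]]
side lid [[0.4154, 0.1212, 0.074], [0.3705, 0.2899, 0.074], [0.5578, 0.3373, 0.074]]
side platen [[0.5836, 0.3617, 0.024], [0.3425, 0.3076, 0.024], [0.398, 0.0957, 0.024]]
0.24706485464746233 0.22081163360682654
0.2190120221743892 -1.3144234550885392
handle side [[0.5008, 0.1904, 0.11], [0.4793, 0.2659, 0.11]]
wing side [[0.5829, 0.256, 0.124], [0.539, 0.2338, 0.124]]
```

>>> send_rows([
  [[0.03,0.01,-0.03],0.14],
  [[0.06,0.015,-0.06],0.28],
  [[0.1,0.02,-0.084],0.42],
  [[0.14,0.03,-0.084],0.56],
  [[0.18,0.035,-0.084],0.7],
  [[0.22,0.04,-0.084],0.84],
  [[0.24,0.04,-0.084],0.98],
  [[0.24,0.04,-0.084],1.1],
  [[0.24,0.04,-0.084],1.17],
  [[0.24,0.04,-0.084],1.17],
], jaw=-1)

```text
t: 1.35
eef_pos: [0.5648, 0.2403, 0.2801]
orientation: [0.98, 0.199, -0.0, -0.0]
ft_force: [-0.1, 0.4, -1.0]
gripper_width: 0.0851
```

Run:
```python
from h import *
s=ctrl.state();print(s["t"],s["eef_pos"],R.from_quat(s["orientation"]).as_matrix().round(3).tolist())
c=cam("wrist"); crop(c,0,0,512,384,1.5,"w1.png")
```

```text
1.35 [0.56481808 0.2403343  0.28007448] [[0.921, 0.39, -0.001], [0.39, -0.921, -0.0], [-0.001, -0.0, -1.0]]
```

View pics/w1.png

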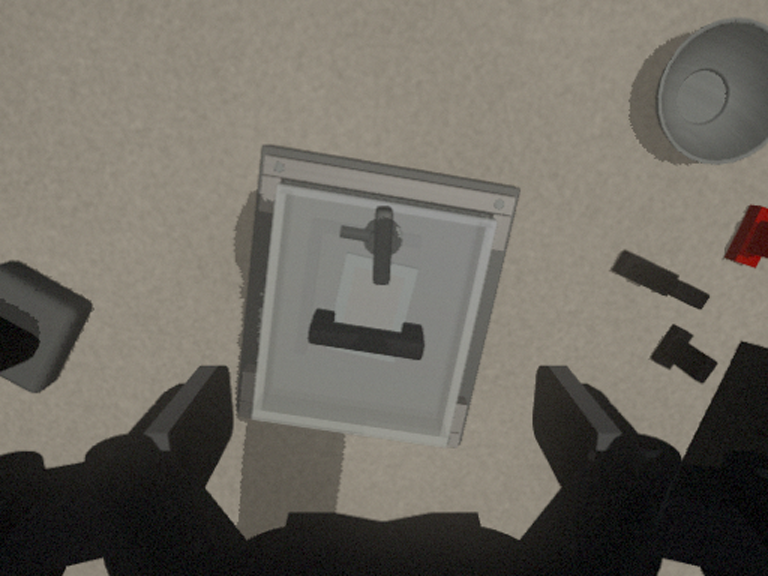

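Run:
```python
from h import *
c=cam("wrist"); f=lambda ps:[[(p[0]+.5)/1.5-.5,(p[1]+.5)/1.5-.5] for p in ps]
def sh(n,ps,z):
    q=plane(c,f(ps),z); print(n,q[:,:2].round(4).tolist(),"mean",q.mean(0).round(4)); return q
ang=lambda a:round(float(np.arctan2(a[1],a[0])),4)
l=sh("lid",[(281,184),(498,219),(449,441),(252,418)],.074)
print([ (np.linalg.norm(l[i]-l[(i+1)%4]).round(4),ang(l[i]-l[(i+1)%4])) for i in range(4)])
p=sh("platen",[(263,146),(521,187)],.024); print(np.linalg.norm(p[0]-p[1]),ang(p[0]-p[1]))
wg=sh("wing",[(384,206),(382,283)],.124); print(np.linalg.norm(wg[0]-wg[1]),ang(wg[0]-wg[1]))
h=sh("handle",[(314,329),(421,344)],.110); print(np.linalg.norm(h[0]-h[1]),ang(h[0]-h[1]))
crop(c,150,90,360,310,3.5,"w1c.png")
```

```text
lid [[0.5709, 0.3246], [0.6106, 0.1645], [0.423, 0.1178], [0.3778, 0.2809]] mean [0.4956 0.2219 0.074 ]
[(np.float64(0.165), 1.8134), (np.float64(0.1933), 0.2437), (np.float64(0.1692), -1.3007), (np.float64(0.198), -2.9188)]
platen [[0.587, 0.3565], [0.6404, 0.1453]] mean [0.6137 0.2509 0.024 ]
0.21780956153311465 1.8185
wing [[0.591, 0.2502], [0.5425, 0.231]] mean [0.5668 0.2406 0.124 ]
0.05214344621783469 0.376
handle [[0.4878, 0.2615], [0.5075, 0.1851]] mean [0.4976 0.2233 0.11  ]
0.07896970650122961 1.8231
```

View pics/w1c.png

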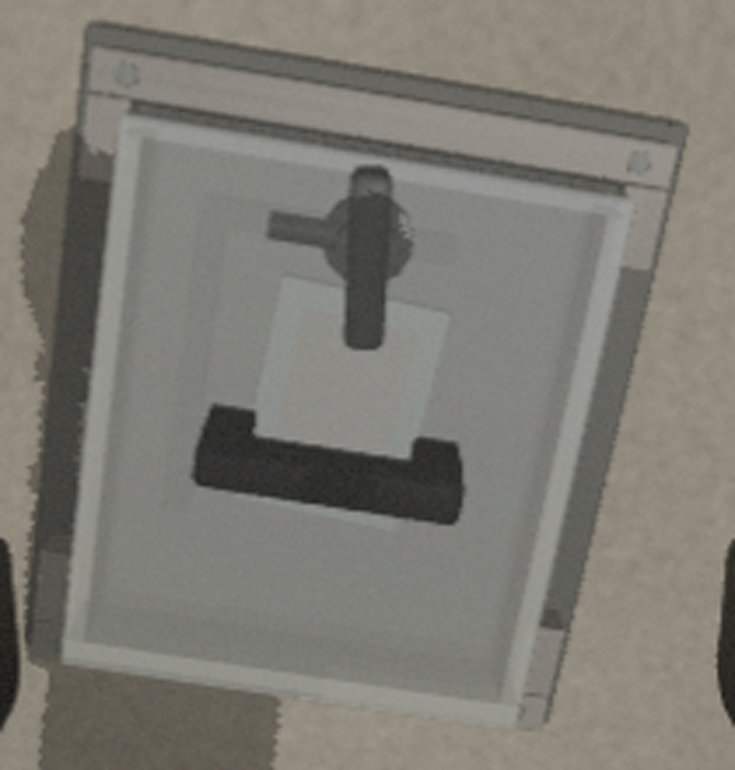

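>>> send_rows([
  [[0.0026,0.001,0.03],-0.025],
  [[0.0026,0.001,0.07],-0.025],
  [[0.0026,0.001,0.11],-0.025],
  [[0.0026,0.001,0.145],-0.025],
  [[0.0026,0.001,0.17],-0.025],
  [[0.0026,0.001,0.184],-0.025],
  [[0.0026,0.001,0.187],-0.025],
  [[0.0026,0.001,0.187],-0.025],
])

```text
t: 2.25
eef_pos: [0.5677, 0.2399, 0.0933]
orientation: [0.977, 0.213, -0.0, -0.0]
ft_force: [-0.3, -0.5, 0.1]
gripper_width: 0.0855
```

>>> send_rows([
  [[0,0,0],0],
  [[0,0,0],0],
  [[0,0,0],0],
  [[0,0,0],0],
  [[0,0,0],0],
  [[0,0,0],0],
  [[0,0,0],0],
], jaw=1, grip_force=25)

```text
t: 2.95
eef_pos: [0.5677, 0.2399, 0.0933]
orientation: [0.977, 0.213, -0.0, -0.0]
ft_force: [-0.0, -0.8, -0.8]
gripper_width: 0.0002
```

Run:
```python
from h import *
print(ctrl.state())
c=cam("wrist"); crop(c,0,0,512,384,1.5,"w2.png"); c=cam("scene"); crop(c,220,125,335,235,6,"sc3.png")
```

```text
{'t': 2.95, 'qpos': array([2.75432116e-01, 5.99056865e-01, 1.39815301e+00, 1.45553625e-04,
       1.14512840e+00, 1.41789410e+00]), 'joint_velocities': array([-8.95084450e-04, -6.10256127e-06, -2.19650299e-04,  8.28258514e-05,
       -8.79619877e-04,  1.75841164e-03]), 'joint_efforts': array([ 2.11542821e-03, -5.45211768e+01, -2.29987693e+01,  5.95355668e-04,
        4.63430930e-03, -3.51660210e-04]), 'eef_pos': array([0.56770313, 0.23988199, 0.09331256]), 'orientation': array([ 9.77160059e-01,  2.12504294e-01, -3.76166585e-04, -4.33210926e-05]), 'ft_force': array([-0.00153085, -0.76964569, -0.75129237]), 'moment': array([-0.00871214,  0.02769331,  0.00682477]), 'gripper_width': 0.00017162990507561143}
```

View pics/w2.png

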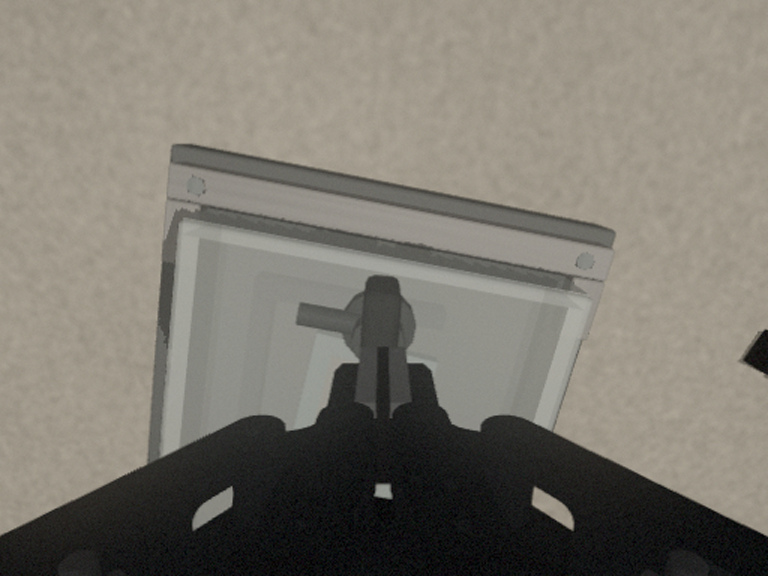

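View pics/sc3.png

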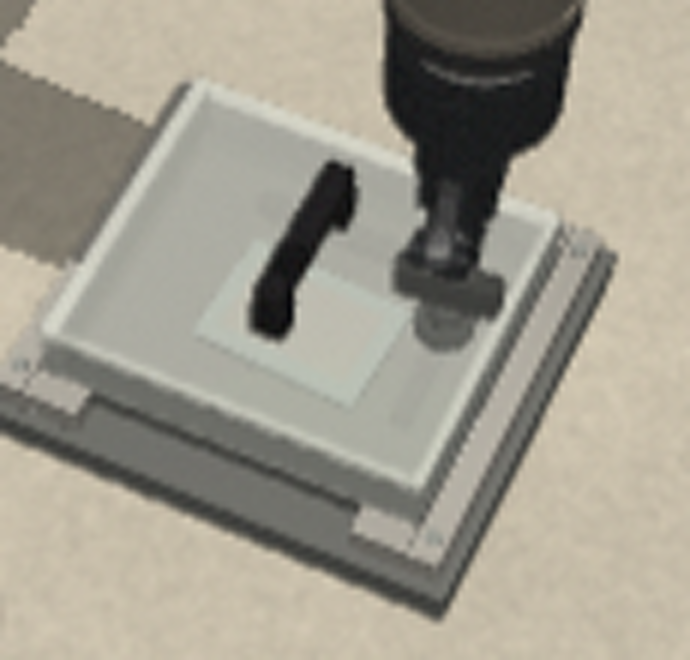

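Run:
```python
from h import *
s=ctrl.state()
w=cam("side"); crop(w,180,150,310,250,6,"si3.png")
for n,o in(("scene",(220,125)),("side",(180,150))):
    c=cam(n); p=proj(c,[s["eef_pos"],s["eef_pos"]+[0,0,.019],[.5675,.2406,.111],[.5675,.2406,.124]]); print(n,((p-o)*6).round(0).tolist())
c=cam("wrist"); print((proj(c,[s["eef_pos"],s["eef_pos"]+[0,0,.019],[.5675,.2406,.124]])*1.5).tolist())
crop(c,180,160,330,290,5,"w2c.png")
```

```text
scene [[445.0, 300.0], [448.0, 278.0], [448.0, 278.0], [450.0, 262.0]]
side [[253.0, 317.0], [252.0, 283.0], [251.0, 286.0], [250.0, 262.0]]
[[382.6251617131405, 330.5363641872293], [382.7116651389023, 350.5320577449446], [380.3862458152566, 364.83434094013415]]
```

View pics/si3.png

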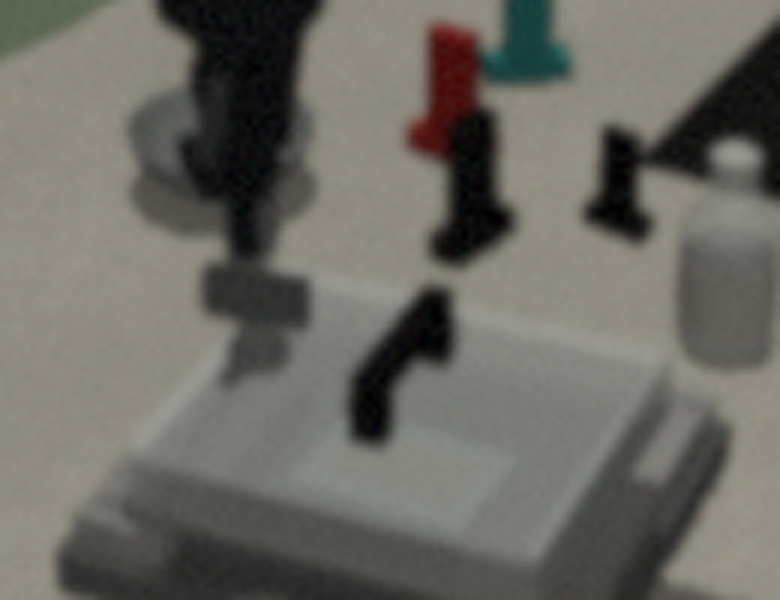

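View pics/w2c.png

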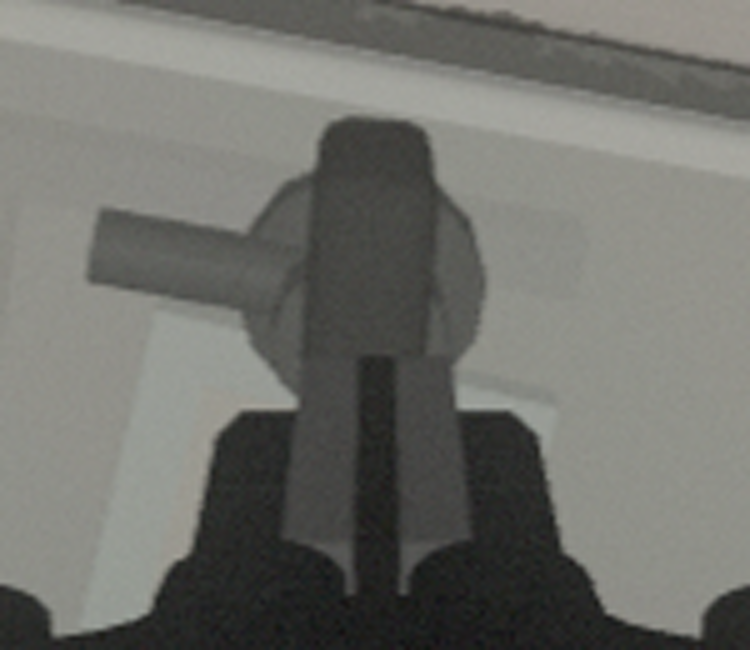

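Run:
```python
from h import *
s=ctrl.state()
c=cam("wrist"); M=R.from_quat(s["orientation"]).as_matrix()
for x in(0,.011):
  for z in (0,-.01,-.02,-.03,-.04): print(x,z,proj(c,[s["eef_pos"]+M@[x,0,z]]).round(1),proj(c,[s["eef_pos"]+M@[x,.011,z]]).round(1))
# wing ends at z=.124 
f=lambda p:[(p[0]+.5)/5-.5+180,(p[1]+.5)/5-.5+160]
for z in(.111,.124): print(z,plane(c,[f((320,180)),f((432,180)),f((375,120))],z).round(4).tolist())
```

```text
0 0 [[255.1 220.4]] [[274.9 220.3]]
0 -0.01 [[255.2 227. ]] [[276. 227.]]
0 -0.02 [[255.2 234.4]] [[277.2 234.4]]
0 -0.03 [[255.2 242.8]] [[278.5 242.7]]
0 -0.04 [[255.3 252.1]] [[280.1 252.1]]
0.011 0 [[255.1 201.5]] [[275.2 201.5]]
0.011 -0.01 [[255.1 207.3]] [[276.3 207.2]]
0.011 -0.02 [[255.2 213.7]] [[277.5 213.6]]
0.011 -0.03 [[255.2 220.9]] [[279.  220.8]]
0.011 -0.04 [[255.3 229. ]] [[280.6 229. ]]
0.111 [[0.5832, 0.2532, 0.111], [0.5877, 0.2431, 0.111], [0.591, 0.2508, 0.111]]
0.124 [[0.5869, 0.2544, 0.124], [0.591, 0.2452, 0.124], [0.594, 0.2521, 0.124]]
```

>>> send_rows([
  [[0,0,0],0.05],
  [[0,0,0],0.05],
  [[0,0,0],0.05],
  [[0,0,0],0.05],
  [[0,0,0.005],0.05],
  [[0,0,0.01],0.05],
], jaw=-0.2)

```text
t: 3.9
eef_pos: [0.5677, 0.2399, 0.0829]
orientation: [0.982, 0.188, -0.0, -0.0]
ft_force: [-0.3, 0.4, 0.1]
gripper_width: 0.0514
```

>>> send_rows([
  [[0,0,0.005],0],
  [[0,0,0.01],0],
  [[0,0,0.01],0],
])

```text
t: 4.2
eef_pos: [0.5671, 0.2397, 0.0718]
orientation: [0.982, 0.188, -0.001, 0.0]
ft_force: [0.2, -0.1, 0.4]
gripper_width: 0.0513
```

Run:
```python
from h import *
s=ctrl.state();print(s["t"],s["eef_pos"],s["ft_force"],s["gripper_width"])
c=cam("wrist"); crop(c,100,100,412,384,2,"w3.png"); c=cam("side"); crop(c,180,150,310,250,6,"si4.png")
```

```text
4.2 [0.56705169 0.23967303 0.07175716] [ 0.16303838 -0.08187153  0.41344465] 0.05129557123664803
```

View pics/w3.png

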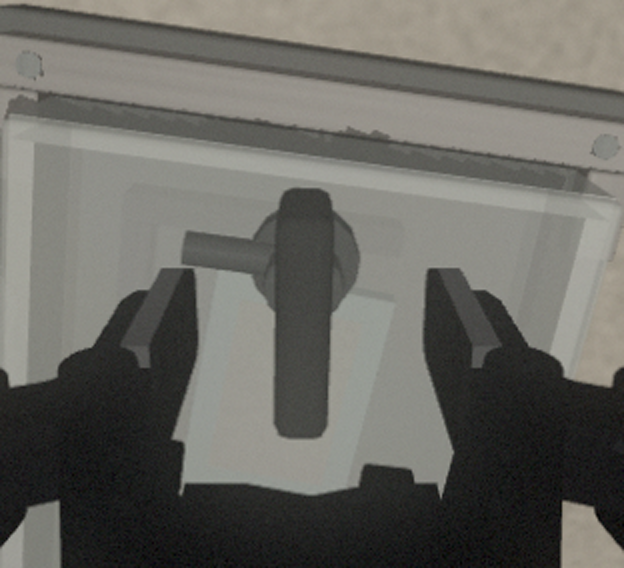

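View pics/si4.png

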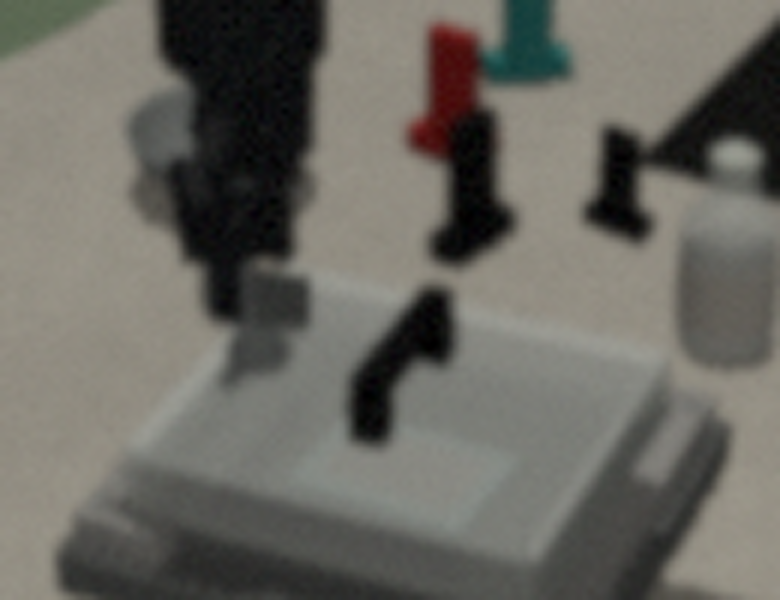

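>>> send_rows([
  [[0,0,0.004],0],
  [[0,0,0.008],0],
  [[0,0,0.008],0],
])

```text
t: 4.6
eef_pos: [0.5672, 0.2397, 0.064]
orientation: [0.982, 0.188, -0.001, 0.0]
ft_force: [-1.1, -0.2, -0.4]
gripper_width: 0.0513
```

>>> send_rows([
  [[0,0,0],0],
  [[0,0,0],0],
  [[0,0,0],0],
  [[0,0,0],0],
  [[0,0,0],0],
], jaw=1, grip_force=25)

```text
t: 5.1
eef_pos: [0.5673, 0.2399, 0.0642]
orientation: [0.982, 0.188, -0.001, -0.0]
ft_force: [-0.7, 0.9, 1.6]
gripper_width: 0.0114
```

>>> send_rows([
  [[0,0,0],-0.1],
  [[0,0,0],-0.2],
  [[0,0,0],-0.3],
  [[0,0,0],-0.4],
  [[0,0,0],-0.5],
  [[0,0,0],-0.6],
  [[0,0,0],-0.7],
  [[0,0,0],-0.8],
  [[0,0,0],-0.9],
  [[0,0,0],-1.0],
  [[0,0,0],-1.1],
  [[0,0,0],-1.15],
])

```text
t: 6.3
eef_pos: [0.5662, 0.2406, 0.0642]
orientation: [0.721, 0.693, -0.001, -0.002]
ft_force: [-4.5, 3.7, 2.8]
gripper_width: 0.0113
```

Run:
```python
from h import *
s=ctrl.state();m=R.from_quat(s["orientation"]).as_matrix();print(s["t"],s["eef_pos"],s["ft_force"],s["moment"],s["gripper_width"],np.arctan2(m[1,0],m[0,0]))
c=cam("wrist"); crop(c,0,0,512,384,1.5,"w4.png")
```

```text
6.3 [0.56616066 0.24057589 0.06419619] [-4.52118815  3.72981274  2.78229146] [ 0.4510213   0.6184165  -0.05378491] 0.011266264036735023 1.5321587344546812
```

View pics/w4.png

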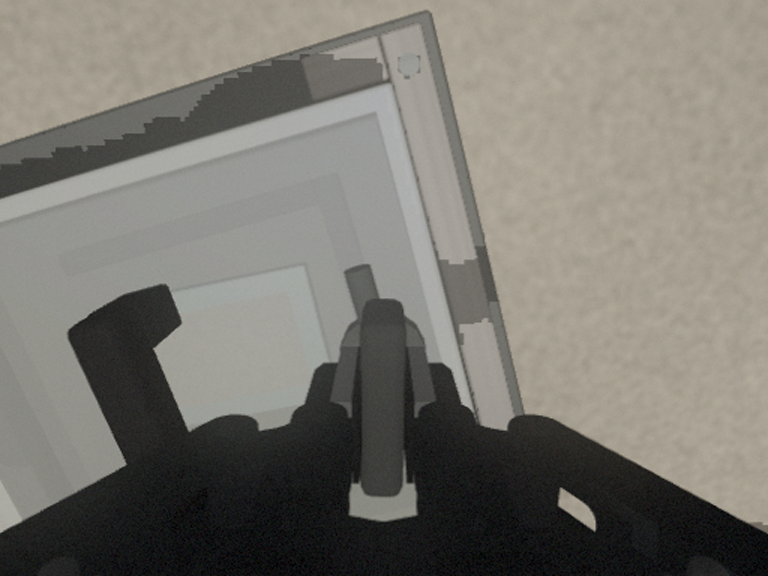

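>>> send_rows([
  [[0,0,0],-0.05],
  [[0,0,0],-0.1],
  [[0,0,0],-0.13],
  [[0,0,0],-0.15],
  [[0,0,0],-0.15],
])

```text
t: 6.85
eef_pos: [0.566, 0.2407, 0.0642]
orientation: [0.667, 0.745, -0.001, -0.002]
ft_force: [-1.6, 1.6, 2.1]
gripper_width: 0.0115
```

Run:
```python
from h import *
s=ctrl.state();m=R.from_quat(s["orientation"]).as_matrix();print(s["t"],s["eef_pos"],s["ft_force"],s["moment"],s["gripper_width"],np.arctan2(m[1,0],m[0,0]))
```

```text
6.85 [0.56599786 0.2406858  0.0642263 ] [-1.61450563  1.64099723  2.1145167 ] [ 0.2139178   0.28121624 -0.62928273] 0.011465964768167289 1.682061547018911
```

>>> send_rows([
  [[0,0,0],0.02],
  [[0,0,0],0.02],
  [[0,0,0],0.02],
  [[0,0,0],0.02],
  [[0,0,-0.01],0.02],
  [[0,0,-0.03],0.02],
  [[0,0,-0.06],0.02],
  [[0,0,-0.09],0.02],
  [[-0.003,-0.02,-0.115],-0.05],
  [[-0.007,-0.05,-0.13],-0.1],
  [[-0.0102,-0.0706,-0.13],-0.137],
  [[-0.0102,-0.0706,-0.13],-0.137],
], jaw=0.2)

```text
t: 8.05
eef_pos: [0.4959, 0.2223, 0.1964]
orientation: [0.614, 0.79, -0.0, -0.001]
ft_force: [-0.6, -0.1, 0.2]
gripper_width: 0.0345
```

Run:
```python
from h import *
s=ctrl.state();m=R.from_quat(s["orientation"]).as_matrix();print(s["t"],s["eef_pos"],s["ft_force"],s["moment"],s["gripper_width"],m.round(4).tolist(),np.arctan2(m[1,0],m[0,0]))
c=cam("wrist"); crop(c,0,0,512,384,1.5,"w5.png")
```

```text
8.05 [0.49592451 0.22234188 0.19637698] [-0.6298546 -0.1400848  0.1934056] [-0.02024475  0.02791829  0.0029194 ] 0.034473888005289166 [[-0.2468, 0.9691, -0.0028], [0.9691, 0.2468, 0.0013], [0.0019, -0.0024, -1.0]] 1.8202149298769175
```

View pics/w5.png

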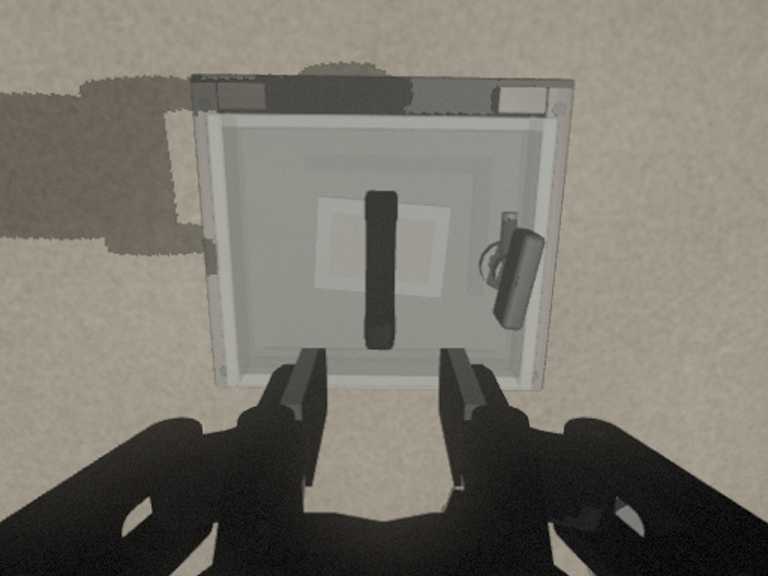

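Run:
```python
from h import *
s=ctrl.state();c=cam("wrist"); f=lambda ps:[[(p[0]+.5)/1.5-.5,(p[1]+.5)/1.5-.5] for p in ps]
def sh(n,ps,z):
    q=plane(c,f(ps),z); d=q[0]-q[1]; print(n,q[:,:2].round(4).tolist(),"mean",q.mean(0).round(4),np.linalg.norm(d).round(4),np.arctan2(d[1],d[0]).round(3))
sh("handle",[(381,192),(379,348)],.110)
sh("wing",[(533,231),(511,328)],.124)
sh("lid+x",[(555,116),(537,388)],.074);sh("lid-x",[(212,114),(229,388)],.074)
sh("platen",[(572,80),(193,75)],.024)
print(totool(np.array([.497,.2227,0])-s["eef_pos"]))
```

```text
handle [[0.4841, 0.2652], [0.5039, 0.1817]] mean [0.494  0.2234 0.11  ] 0.0858 1.804
wing [[0.5615, 0.2664], [0.5667, 0.2151]] mean [0.5641 0.2407 0.124 ] 0.0516 1.672
lid+x [[0.5692, 0.3271], [0.6135, 0.1651]] mean [0.5913 0.2461 0.074 ] 0.168 1.838
lid-x [[0.382, 0.2811], [0.4195, 0.1161]] mean [0.4007 0.1986 0.074 ] 0.1692 1.794
platen [[0.5876, 0.3575], [0.3498, 0.3007]] mean [0.4687 0.3291 0.024 ] 0.2444 0.234
[-0.00022068  0.00021555  0.19589788]
```

>>> send_rows([
  [[0,0,0.03],0],
  [[0,0,0.07],0],
  [[0,0,0.1],0],
  [[0,0,0.12],0],
  [[0,0,0.132],0],
  [[0,0,0.139],0],
  [[0,0,0.142],0],
  [[0,0,0.142],0],
])

```text
t: 8.95
eef_pos: [0.4981, 0.223, 0.0537]
orientation: [0.614, 0.789, 0.0, -0.001]
ft_force: [-0.3, -0.7, -0.3]
gripper_width: 0.0342
```

>>> send_rows([
  [[0,0,0],0],
  [[0,0,0],0],
  [[0,0,0],0],
  [[0,0,0],0],
  [[0,0,0],0],
], jaw=1, grip_force=60)

```text
t: 9.45
eef_pos: [0.4954, 0.2225, 0.0546]
orientation: [0.615, 0.789, -0.002, -0.003]
ft_force: [-11.4, -1.9, 8.9]
gripper_width: 0.0144
```

Run:
```python
from h import *
s=ctrl.state();m=R.from_quat(s["orientation"]).as_matrix();print(s["t"],s["eef_pos"],s["ft_force"],s["moment"],s["gripper_width"])
c=cam("wrist"); crop(c,0,0,512,384,1.5,"w6.png"); c=cam("side"); crop(c,180,150,310,250,6,"si6.png")
```

```text
9.45 [0.49538882 0.22254478 0.05464809] [-11.35749753  -1.90341182   8.89889251] [-0.39957594  1.62065871 -0.27157335] 0.014368999256226143
```

View pics/si6.png

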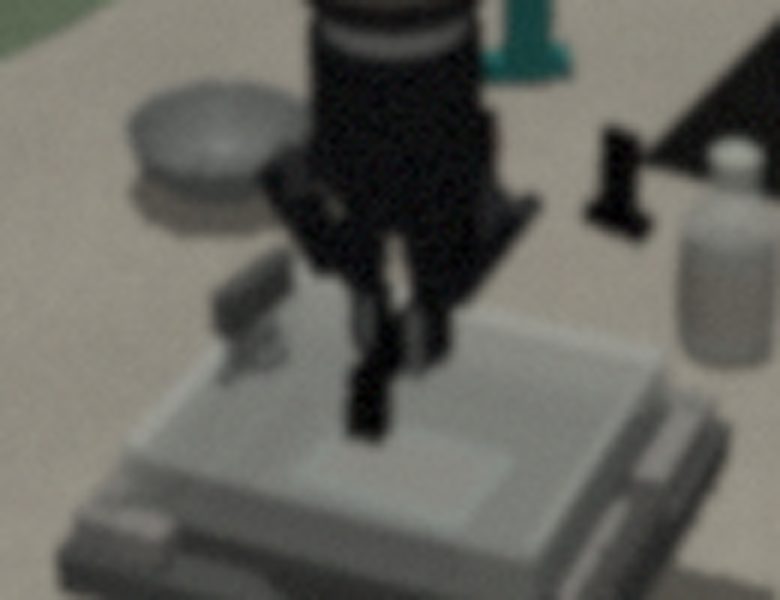

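View pics/w6.png

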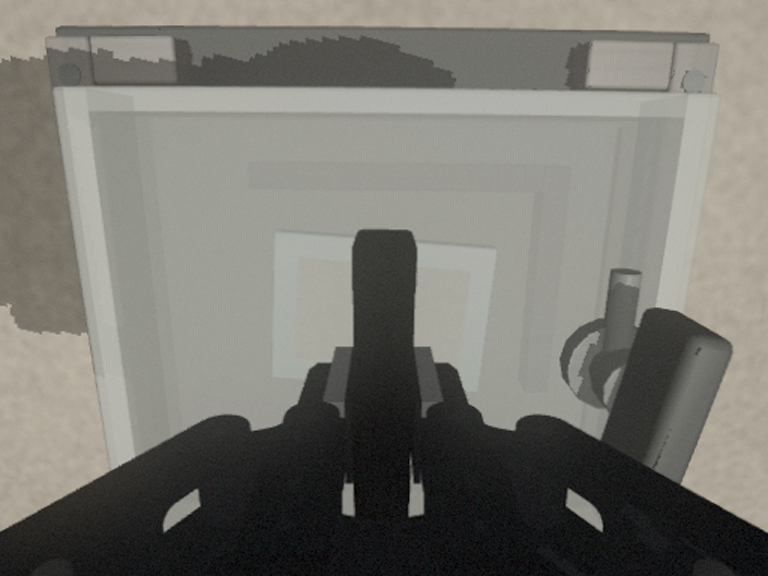

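>>> send_rows([
  [[0,0,-0.005],0],
  [[0,0,-0.012],0],
  [[0,0,-0.02],0],
  [[0,0,-0.035],0],
  [[0,0,-0.055],0],
  [[0,0,-0.08],0],
  [[0,0,-0.105],0],
  [[0,0,-0.13],0],
  [[0,0,-0.15],0],
  [[0,0,-0.155],0],
  [[0,0,-0.155],0],
])

```text
t: 10.65
eef_pos: [0.4969, 0.2225, 0.2104]
orientation: [0.615, 0.789, -0.001, -0.002]
ft_force: [-0.1, -0.4, -4.5]
gripper_width: 0.0147
```

Run:
```python
from h import *
s=ctrl.state();m=R.from_quat(s["orientation"]).as_matrix();print(s["t"],s["eef_pos"],s["ft_force"],s["moment"],s["gripper_width"],m.round(4).tolist())
c=cam("side"); cv2.imwrite("pics/si7.png",c["img"]); c=cam("scene"); cv2.imwrite("pics/sc7.png",c["img"])
print(totool(np.array([.487,-.252,s["eef_pos"][2]])-s["eef_pos"]))
```

```text
10.65 [0.4968933  0.2225018  0.21039914] [-0.11342622 -0.44824666 -4.48520142] [-4.09846103e-02 -3.19008695e-02 -6.34718788e-05] 0.01469069881941442 [[-0.2446, 0.9696, -0.0045], [0.9696, 0.2446, 0.0009], [0.002, -0.0042, -1.0]]
[-4.57673645e-01 -1.25637012e-01  1.21342881e-04]
```

View pics/si7.png

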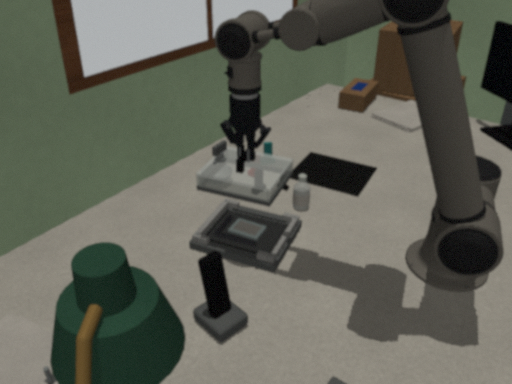

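View pics/sc7.png

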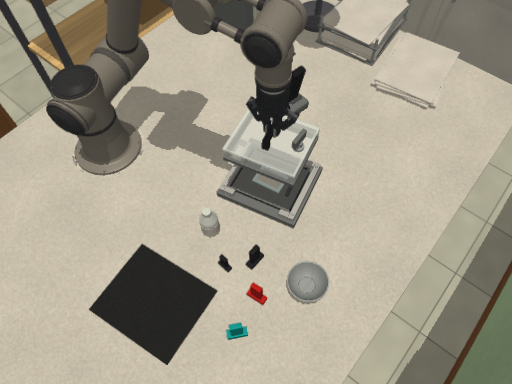

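>>> send_rows([
  [[-0.01,-0.003,0],0.0],
  [[-0.03,-0.008,0],0.01],
  [[-0.065,-0.018,0],0.02],
  [[-0.105,-0.029,0],0.03],
  [[-0.15,-0.041,0],0.04],
  [[-0.195,-0.054,0],0.05],
  [[-0.24,-0.066,0],0.06],
  [[-0.285,-0.078,0],0.07],
  [[-0.33,-0.091,0],0.08],
  [[-0.37,-0.102,0],0.09],
  [[-0.405,-0.111,0],0.1],
  [[-0.43,-0.118,0],0.11],
])

```text
t: 11.95
eef_pos: [0.4853, -0.2264, 0.2076]
orientation: [0.658, 0.753, -0.003, -0.004]
ft_force: [0.1, 0.2, -3.8]
gripper_width: 0.015
```

>>> send_rows([
  [[-0.018,-0.005,0],0],
  [[-0.025,-0.007,0],0],
  [[-0.025,-0.007,0],0],
  [[-0.025,-0.007,0],0],
])

```text
t: 12.35
eef_pos: [0.4814, -0.2514, 0.2071]
orientation: [0.658, 0.753, -0.003, -0.005]
ft_force: [0.3, 0.1, -4.6]
gripper_width: 0.0142
```

Run:
```python
from h import *
s=ctrl.state();m=R.from_quat(s["orientation"]).as_matrix();print(s["t"],s["eef_pos"],s["ft_force"],s["moment"],s["gripper_width"],m.round(4).tolist())
c=cam("wrist"); crop(c,0,0,512,384,1.5,"w8.png"); c=cam("side"); crop(c,230,100,400,220,4,"si8.png")
c=cam("scene");crop(c,60,180,300,370,3,"sc8.png")
```

```text
12.35 [ 0.4814257  -0.25140597  0.20709422] [ 0.292934    0.13214732 -4.62108138] [0.01122174 0.03622973 0.02601506] 0.014211166914790891 [[-0.1343, 0.9909, -0.0109], [0.9909, 0.1343, 0.0014], [0.0028, -0.0106, -0.9999]]
```

View pics/w8.png

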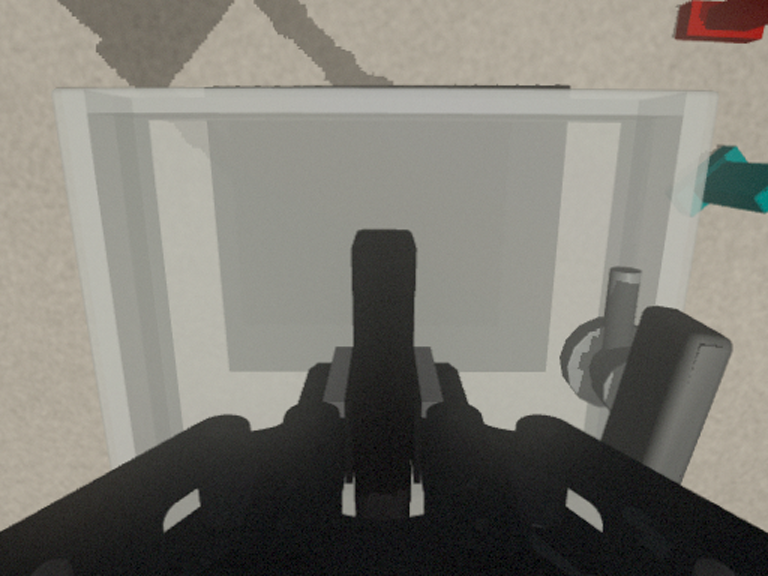

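View pics/sc8.png

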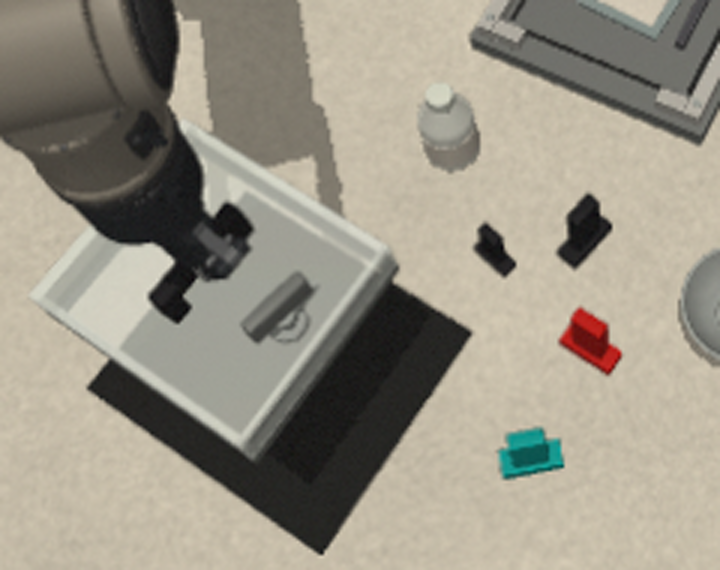

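Run:
```python
from h import *
s=ctrl.state();c=cam("wrist"); f=lambda ps:[[(p[0]+.5)/1.5-.5,(p[1]+.5)/1.5-.5] for p in ps]
q=plane(c,f([(206,87),(570,87),(547,373),(229,371)]),.003)
print(q[:,:2].round(4).tolist(),q.mean(0))
for i in range(4):
    d=q[i]-q[(i+1)%4];print(np.linalg.norm(d).round(4),np.arctan2(d[1],d[0]).round(3))
```

```text
[[0.3398, -0.1616], [0.5953, -0.1271], [0.6272, -0.3446], [0.3682, -0.3791]] [ 0.48261507 -0.25310319  0.003     ]
0.2578 -3.008
0.2198 1.717
0.2612 0.132
0.2193 -1.441
```

>>> send_rows([
  [[-0.002,0.004,0.02],0],
  [[-0.002,0.004,0.05],0],
  [[-0.002,0.004,0.085],0],
  [[-0.002,0.004,0.115],0],
  [[-0.002,0.004,0.14],0],
  [[-0.002,0.004,0.155],0],
  [[-0.002,0.004,0.164],0],
  [[-0.002,0.004,0.164],0],
])

```text
t: 13.35
eef_pos: [0.4842, -0.2519, 0.0428]
orientation: [0.657, 0.754, -0.003, -0.005]
ft_force: [-0.3, 0.3, -4.7]
gripper_width: 0.0146
```

>>> send_rows([
  [[-0.001,-0.001,0.003],0],
  [[-0.001,-0.001,0.005],0],
  [[-0.001,-0.001,0.007],0],
  [[-0.001,-0.001,0.0075],0],
])

```text
t: 13.75
eef_pos: [0.4833, -0.2531, 0.0356]
orientation: [0.657, 0.754, -0.003, -0.005]
ft_force: [0.4, 0.4, -2.6]
gripper_width: 0.0147
```

>>> send_rows([
  [[0,0,0.001],0],
  [[0,0,0.0015],0],
  [[0,0,0.0015],0],
])

```text
t: 14.05
eef_pos: [0.4834, -0.2532, 0.0342]
orientation: [0.657, 0.754, -0.003, -0.004]
ft_force: [-0.7, -0.3, -2.3]
gripper_width: 0.0147
```

>>> send_rows([
  [[0,0,0.001],0],
  [[0,0,0.001],0],
])

```text
t: 14.25
eef_pos: [0.4833, -0.2533, 0.0337]
orientation: [0.657, 0.754, -0.003, -0.004]
ft_force: [-3.1, 1.0, 2.4]
gripper_width: 0.0147
```

>>> send_rows([
  [[0,0,0.001],0],
  [[0,0,0.001],0],
])

```text
t: 14.45
eef_pos: [0.4834, -0.2533, 0.0337]
orientation: [0.657, 0.754, -0.003, -0.004]
ft_force: [-4.3, 1.5, 7.8]
gripper_width: 0.0147
```

>>> send_rows([
  [[0,0,0],0],
  [[0,0,0],0],
  [[0,0,0],0],
  [[0,0,-0.005],0],
  [[0,0,-0.02],0],
  [[0,0,-0.05],0],
  [[0,0,-0.09],0],
  [[0,0,-0.13],0],
  [[0,0,-0.17],0],
  [[0,0,-0.19],0],
  [[0,0,-0.19],0],
], jaw=0.2)

```text
t: 15.55
eef_pos: [0.4868, -0.2543, 0.2275]
orientation: [0.657, 0.754, -0.003, -0.0]
ft_force: [-0.2, -1.2, -1.5]
gripper_width: 0.034
```

Run:
```python
from h import *
s=ctrl.state();m=R.from_quat(s["orientation"]).as_matrix();print(s["t"],s["eef_pos"],s["ft_force"],m.round(4).tolist())
c=cam("wrist"); crop(c,0,0,512,384,1.5,"w9.png"); c=cam("scene"); crop(c,60,120,335,370,2.9,"sc9.png")
# pusher candidates in scene
for n,lo in(("black",None),):
    m=(c["img"].max(2)<60).astype(np.uint8); m=cv2.morphologyEx(m,cv2.MORPH_OPEN,np.ones((2,2)))
    n,l,st,ce=cv2.connectedComponentsWithStats(m)
    for i in range(1,n):
        if 30<st[i,4]<1500: print(st[i],ce[i].round(1),plane(c,[ce[i]],.03).round(3))
crop(c,210,235,280,285,11,"push.png")
```

```text
15.55 [ 0.48680538 -0.25433186  0.22750883] [-0.22604234 -1.16617748 -1.51218104] [[-0.1363, 0.9907, -0.0042], [0.9907, 0.1363, -0.0039], [-0.0033, -0.0047, -1.0]]
[ 96   0  33   7 185] [111.9   2.5] [[-0.533  0.474  0.03 ]]
[267   0  19  15 187] [274.    5.2] [[-0.004  0.868  0.03 ]]
[297   0  26  33 372] [312.6  19.7] [[0.168 0.891 0.03 ]]
[ 83  67  16  20 141] [91.8 75.1] [[-0.266  0.159  0.03 ]]
[165  66  11  34 134] [170.9  82.9] [[-0.016  0.309  0.03 ]]
[284  68  22  36 442] [294.5  85.5] [[0.326 0.567 0.03 ]]
[136  73  29  19 121] [153.   85.7] [[-0.055  0.26   0.03 ]]
[132 100   9  13  69] [135.7 107.3] [[-0.027  0.156  0.03 ]]
[100 116  18  19  97] [109.8 125.5] [[-0.035  0.05   0.03 ]]
[ 83 118  18  11 127] [ 92.1 122. ] [[-0.093  0.023  0.03 ]]
[ 17 132  18  11 128] [ 25.6 136.1] [[-0.218 -0.152  0.03 ]]
[ 88 146  29  62 731] [105.8 176.4] [[ 0.109 -0.087  0.03 ]]
[ 19 161  17   7  95] [ 27.4 164.1] [[-0.119 -0.213  0.03 ]]
[ 99 214  15  18 169] [105.9 222.7] [[ 0.23  -0.188  0.03 ]]
[  82  217   57   58 1096] [112.8 249.5] [[ 0.309 -0.229  0.03 ]]
[248 247  16  22 206] [255.2 257.8] [[ 0.624 -0.001  0.03 ]]
[220 256  12  16 107] [225.1 263.9] [[ 0.574 -0.065  0.03 ]]
[134 278  28  33 285] [146.5 293.7] [[ 0.471 -0.254  0.03 ]]
```

View pics/w9.png

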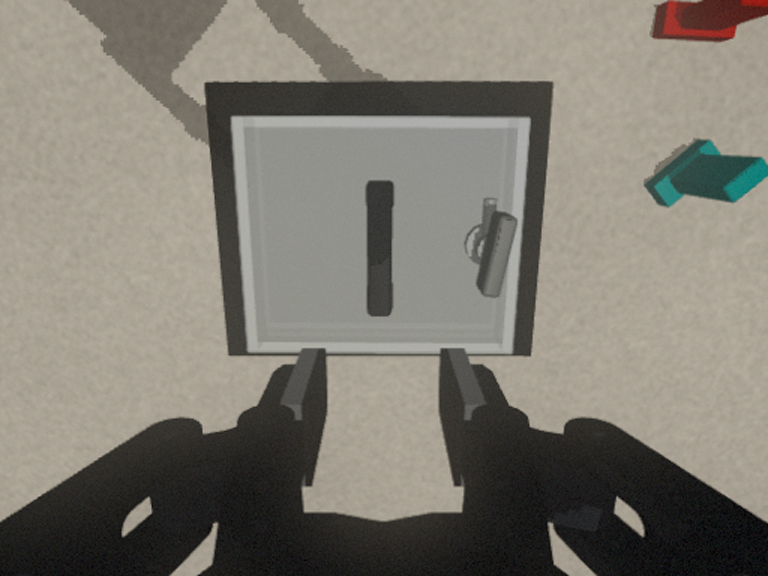

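View pics/sc9.png

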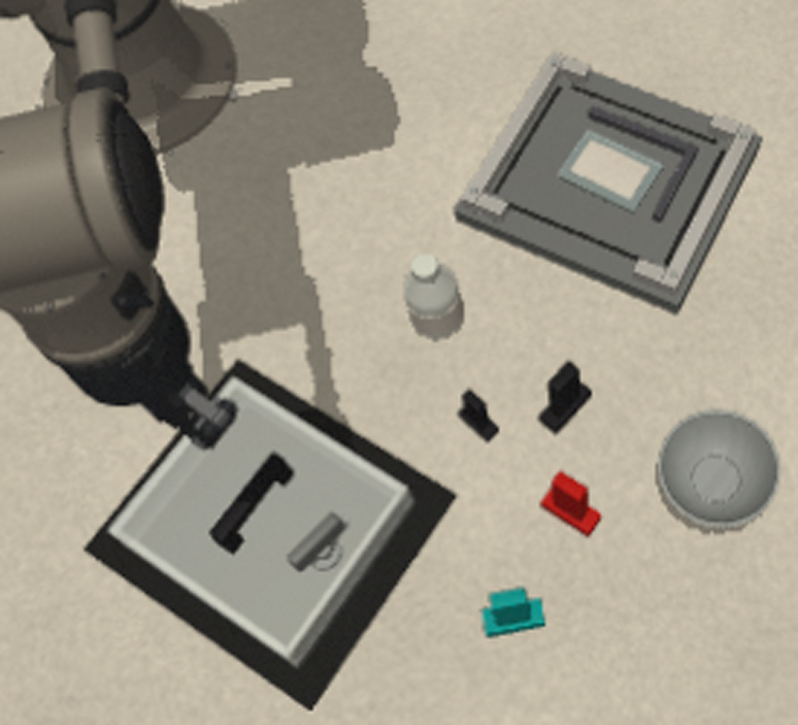

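View pics/push.png

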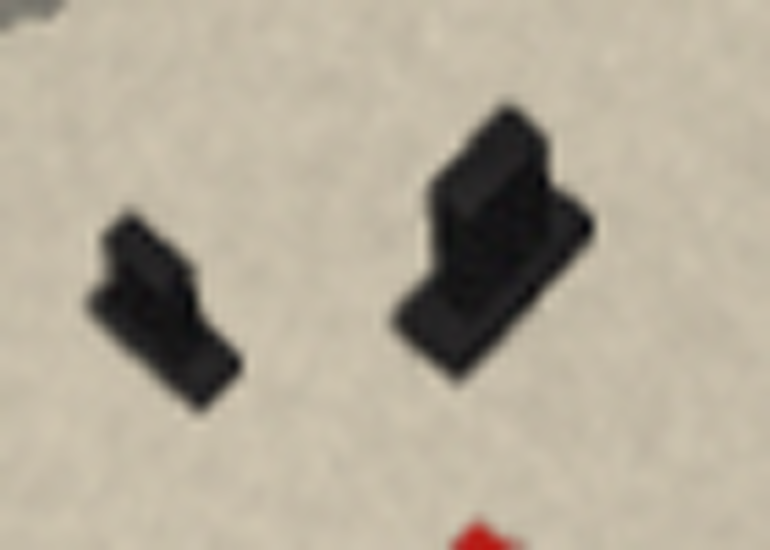

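Run:
```python
from h import *
s=ctrl.state()
c=cam("scene"); f=lambda ps:[[(p[0]+.5)/11-.5+210,(p[1]+.5)/11-.5+235] for p in ps]
q=plane(c,f([(430,190),(470,215),(548,145),(508,105)]),.081);print(q.round(4).tolist(),q.mean(0))
q=plane(c,f([(392,323),(457,380),(597,228)]),.012);print(q.round(4).tolist(),(q[0]+q[2])/2,[np.linalg.norm(q[1]-q[0]),np.linalg.norm(q[2]-q[1])],np.arctan2(*(q[2]-q[1])[[1,0]]))
w=cam("wrist"); f=lambda ps:[[(p[0]+.5)/1.5-.5,(p[1]+.5)/1.5-.5] for p in ps]
m=plane(w,f([(205,82),(552,82),(531,355),(228,355)]),.003);l=plane(w,f([(231,116),(530,117),(514,353),(246,353)]),.053)
print(m.mean(0),l.mean(0),np.linalg.norm(m[0]-m[1]),np.linalg.norm(l[0]-l[1]),np.linalg.norm(l[1]-l[2]))
print(totool(np.array([.61,.0,.28])-s["eef_pos"]))
```

```text
[[0.6147, -0.0139, 0.081], [0.6259, -0.0128, 0.081], [0.6288, 0.0122, 0.081], [0.615, 0.0141, 0.081]] [ 6.21095848e-01 -9.13542102e-05  8.10000000e-02]
[[0.6098, -0.0264, 0.012], [0.6316, -0.0275, 0.012], [0.633, 0.0248, 0.012]] [ 0.621374   -0.00076938  0.012     ] [np.float64(0.02187873172439253), np.float64(0.05232217477407635)] 1.5454213841108928
[ 0.47713821 -0.24893544  0.003     ] [ 0.47926721 -0.25063328  0.053     ] 0.25487834897647776 0.19493656248656904 0.1650572956523483
[ 0.23406258  0.15748835 -0.05759933]
```

>>> send_rows([
  [[0.02,0.013,-0.005],0.02],
  [[0.05,0.033,-0.01],0.05],
  [[0.085,0.058,-0.01],0.08],
  [[0.12,0.083,-0.01],0.11],
  [[0.155,0.108,-0.01],0.14],
  [[0.19,0.133,-0.01],0.157],
  [[0.22,0.153,-0.01],0.157],
  [[0.236,0.165,-0.01],0.157],
  [[0.236,0.165,-0.01],0.157],
  [[0.236,0.165,-0.01],0.157],
])

```text
t: 16.75
eef_pos: [0.6155, 0.0034, 0.2295]
orientation: [0.714, 0.7, -0.005, -0.006]
ft_force: [0.2, -0.8, -0.2]
gripper_width: 0.0339
```

Run:
```python
from h import *
s=ctrl.state();m=R.from_quat(s["orientation"]).as_matrix();print(s["t"],s["eef_pos"],s["ft_force"],m.round(4).tolist())
c=cam("wrist"); crop(c,0,0,512,384,1.5,"w10.png")
```

```text
16.75 [0.61547607 0.00336624 0.22948512] [ 0.15387856 -0.84213989 -0.22968059] [[0.0196, 0.9997, -0.0154], [0.9998, -0.0196, 0.0018], [0.0015, -0.0154, -0.9999]]
```

View pics/w10.png

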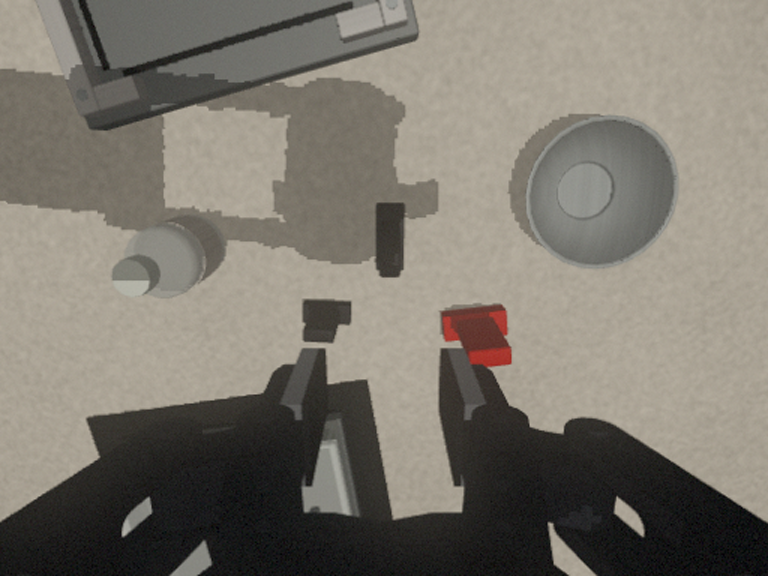

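Run:
```python
from h import *
s=ctrl.state()
c=cam("wrist"); crop(c,225,120,295,200,8,"w10c.png")
for P in([.617,.0015,0],[.62,.002,0]):
    pts=[[P[0]+a,P[1]+b,z] for z in(.016,.081) for a,b in ((-.011,-.026),(.011,.026))]; print(((proj(c,pts)-[225,120])*8).round(0).tolist())
```

```text
[[209.0, 473.0], [353.0, 118.0], [196.0, 595.0], [368.0, 177.0]]
[[229.0, 470.0], [374.0, 114.0], [220.0, 591.0], [392.0, 172.0]]
```

View pics/w10c.png

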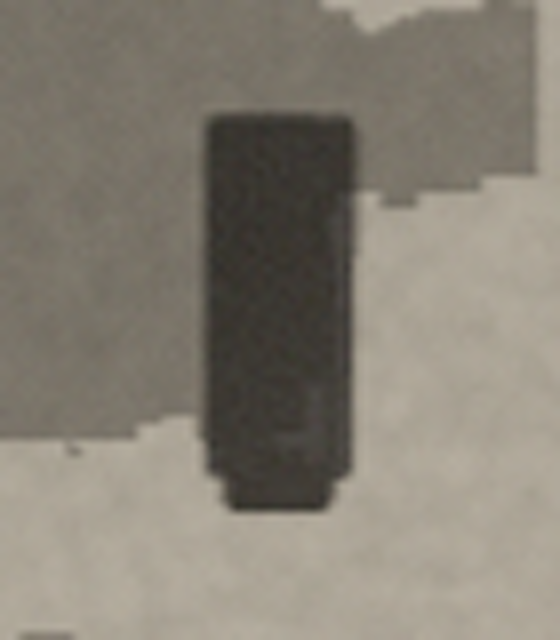

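>>> send_rows([
  [[-0.0025,0.001,0.04],0],
  [[-0.0025,0.002,0.085],0],
  [[-0.0025,0.003,0.13],0],
  [[-0.0025,0.004,0.17],0],
  [[-0.0025,0.0045,0.2],0],
  [[-0.0025,0.0047,0.214],0],
  [[-0.0025,0.0047,0.221],0],
  [[-0.0025,0.0047,0.221],0],
])

```text
t: 17.65
eef_pos: [0.6172, -0.0004, 0.0096]
orientation: [0.715, 0.699, -0.004, -0.005]
ft_force: [0.4, 0.4, 0.6]
gripper_width: 0.0341
```

Run:
```python
from h import *
s=ctrl.state();m=R.from_quat(s["orientation"]).as_matrix();print(s["t"],s["eef_pos"],s["ft_force"],m.round(4).tolist())
c=cam("wrist"); crop(c,0,0,512,384,1.5,"w11.png");c=cam("side"); crop(c,200,120,330,220,6,"si11.png")
```

```text
17.65 [ 6.17198781e-01 -4.47677374e-04  9.55885247e-03] [0.44053719 0.37075738 0.5507301 ] [[0.0222, 0.9997, -0.0138], [0.9998, -0.0222, 0.0017], [0.0014, -0.0139, -0.9999]]
```

View pics/w11.png

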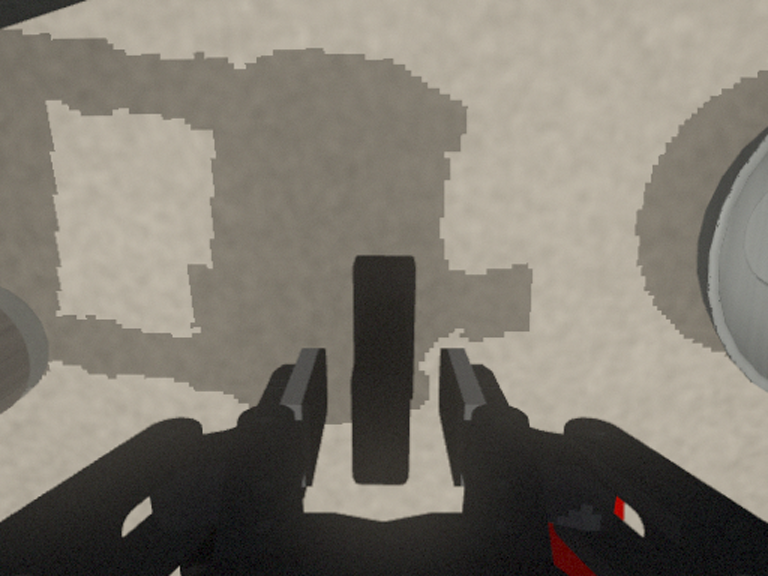

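View pics/si11.png

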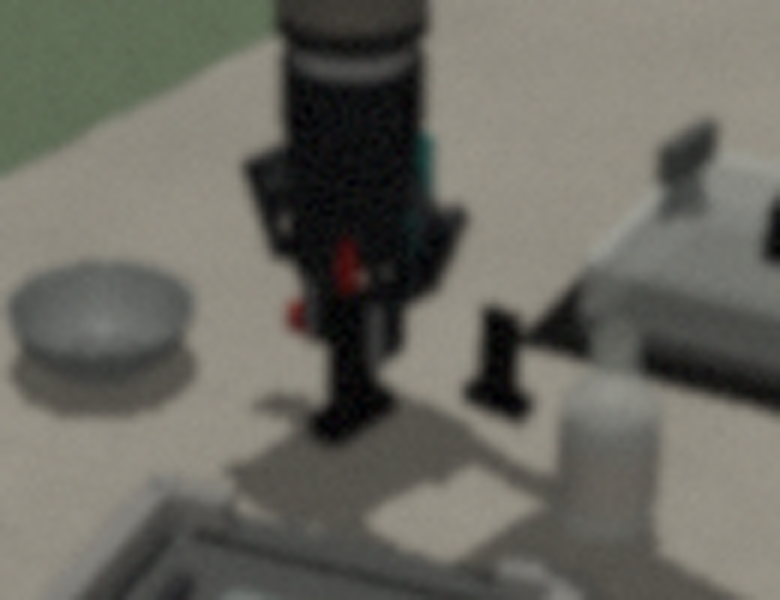

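>>> send_rows([
  [[0,0,0],0],
  [[0,0,0],0],
  [[0,0,0],0],
  [[0,0,0],0],
  [[0,0,0],0],
], jaw=1, grip_force=60)

```text
t: 18.25
eef_pos: [0.6193, -0.0004, 0.0127]
orientation: [0.715, 0.699, -0.003, -0.003]
ft_force: [-0.8, -0.7, 6.3]
gripper_width: 0.0132
```

Run:
```python
from h import *
s=ctrl.state();m=R.from_quat(s["orientation"]).as_matrix();print(s["t"],s["eef_pos"],s["ft_force"],s["gripper_width"],m.round(4).tolist())
c=cam("scene"); crop(c,210,115,340,235,6,"sc11.png")
```

```text
18.25 [ 6.19329402e-01 -4.11048672e-04  1.26938193e-02] [-0.84647749 -0.71231064  6.31035613] 0.013186523134725752 [[0.0216, 0.9997, -0.0081], [0.9998, -0.0216, 0.0009], [0.0007, -0.0081, -1.0]]
```

View pics/sc11.png

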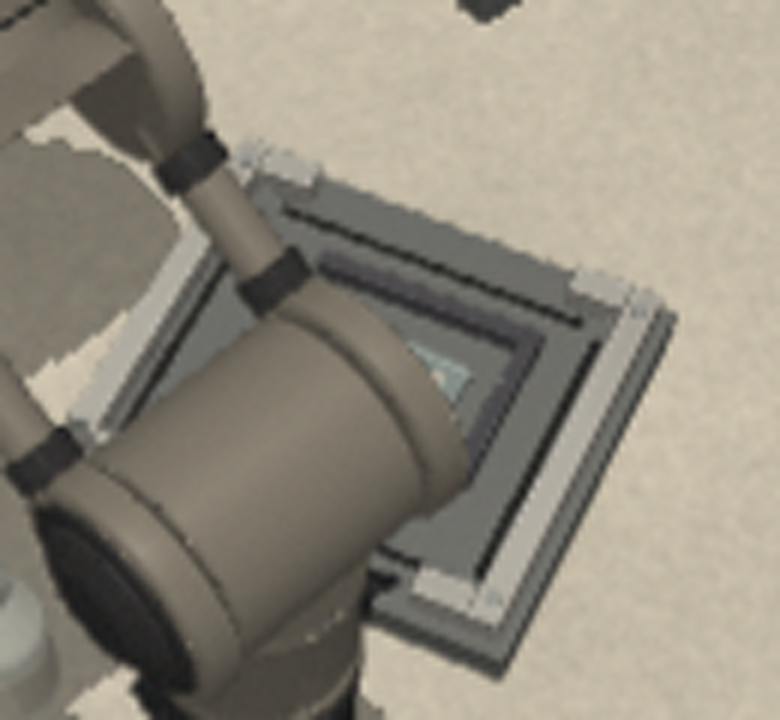

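>>> send_rows([
  [[0,0,-0.01],0],
  [[0,0,-0.03],0],
  [[0,0,-0.06],0],
  [[0,0,-0.1],0.1],
  [[0,0,-0.135],0.22],
  [[0.02,-0.014,-0.155],0.36],
  [[0.05,-0.035,-0.155],0.5],
  [[0.08,-0.055,-0.155],0.64],
  [[0.11,-0.076,-0.155],0.78],
  [[0.14,-0.097,-0.155],0.92],
  [[0.16,-0.111,-0.155],1.06],
  [[0.16,-0.111,-0.155],1.2],
])

```text
t: 19.5
eef_pos: [0.511, 0.1645, 0.1696]
orientation: [0.985, 0.173, -0.004, -0.002]
ft_force: [1.2, -1.2, -1.0]
gripper_width: 0.0132
```

>>> send_rows([
  [[0,0,0],0.1],
  [[0,0,0],0.1],
])

```text
t: 19.7
eef_pos: [0.5107, 0.165, 0.1704]
orientation: [0.992, 0.123, -0.004, -0.001]
ft_force: [-0.0, -0.2, -0.0]
gripper_width: 0.013
```

Run:
```python
from h import *
s=ctrl.state();m=R.from_quat(s["orientation"]).as_matrix();print(s["t"],s["eef_pos"],s["ft_force"],s["gripper_width"],m.round(4).tolist())
c=cam("wrist"); crop(c,0,0,512,384,1.5,"w12.png")
```

```text
19.7 [0.51065293 0.16499311 0.17041687] [-0.01877048 -0.16123062 -0.01079997] 0.012955203237686938 [[0.9696, 0.2445, -0.0078], [0.2445, -0.9696, 0.0019], [-0.0071, -0.0038, -1.0]]
```

View pics/w12.png

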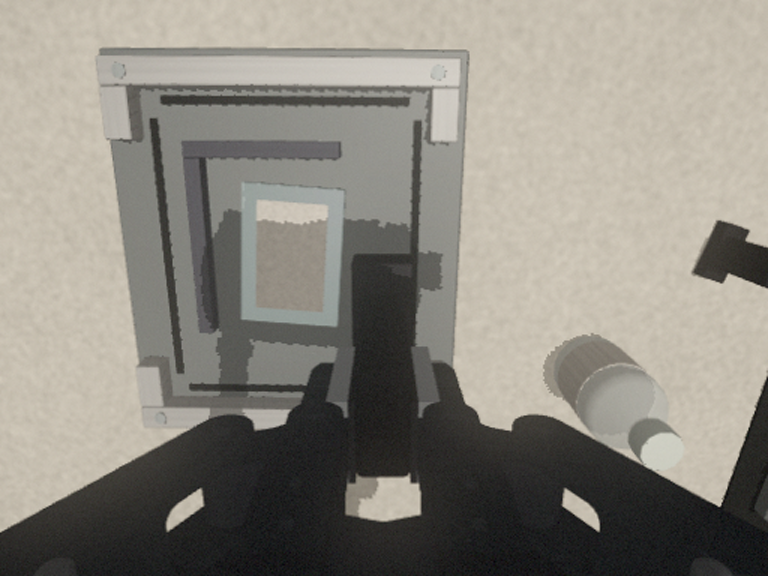

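Run:
```python
from h import *
s=ctrl.state()
c=cam("wrist"); crop(c,110,80,250,230,5,"w12c.png")
C=np.array([.4965,.2225]);a=.2485;Rz=np.array([[np.cos(a),-np.sin(a)],[np.sin(a),np.cos(a)]])
def P(x,y,z): return [*(C+Rz@[x,y]),z]
pts=[P(.062,.05,.037),P(.062,-.034,.037),P(-.05,.05,.037),P(.072,.06,.037),P(.125,-.11,.024),P(.125,.11,.024),P(-.125,.11,.024)]
print((proj(c,pts)*1.5).round(0).tolist()); print(((proj(c,pts[:4])-[110,80])*5).round(0).tolist())
```

```text
[[198.0, 151.0], [339.0, 151.0], [215.0, 328.0], [180.0, 134.0], [469.0, 39.0], [95.0, 41.0], [148.0, 419.0]]
[[110.0, 104.0], [582.0, 102.0], [166.0, 695.0], [49.0, 46.0]]
```

View pics/w12c.png

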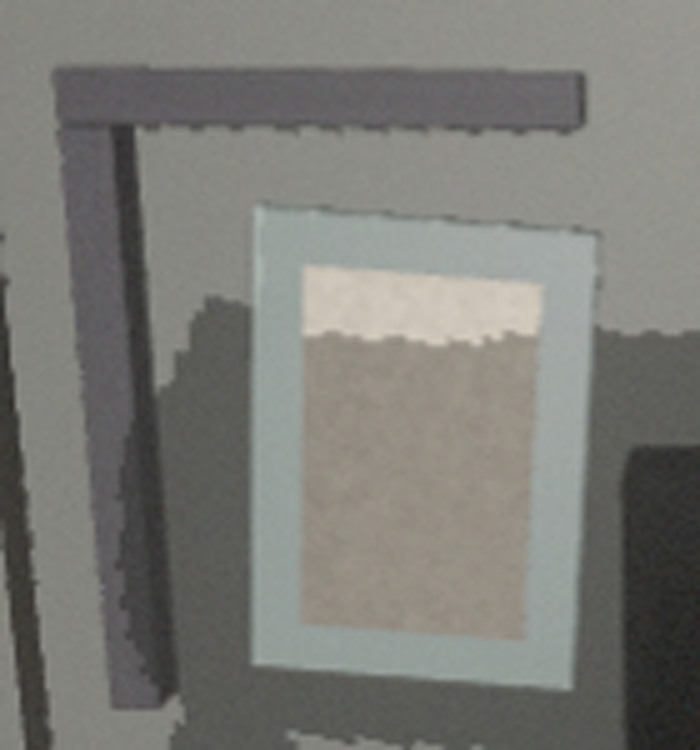

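Run:
```python
from h import *
s=ctrl.state();print(s["t"],s["eef_pos"],s["joint_velocities"].round(3))
c=cam("wrist"); crop(c,50,20,330,300,2.7,"w13.png")
import pickle;pickle.dump(c,open("c13.pkl","wb"))
```

```text
19.8 [0.51097015 0.1644894  0.17003621] [-0.005  0.008  0.001 -0.002 -0.004  0.002]
```

View pics/w13.png

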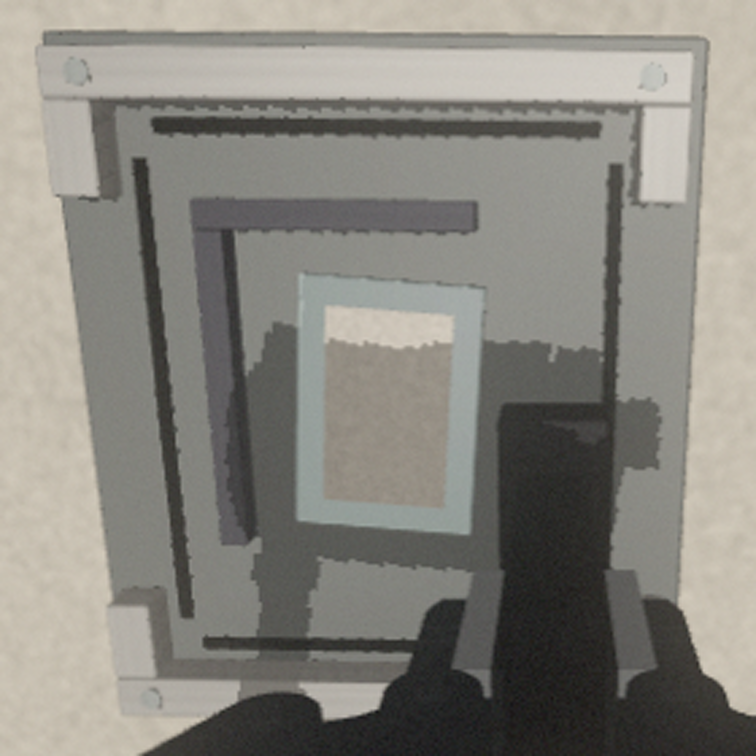

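```bash
cat > meas.py <<'E'
from h import *
import pickle
c=pickle.load(open("c13.pkl","rb"))
f=lambda ps:[[(p[0]+.5)/2.7-.5+50,(p[1]+.5)/2.7-.5+20] for p in ps]
C=np.array([.4965,.2225]);a=.2485;Rz=np.array([[np.cos(a),-np.sin(a)],[np.sin(a),np.cos(a)]])
def sh(n,ps,z):
    q=plane(c,f(ps),z)[:,:2]; print(n,q.round(4).tolist(),"stage:",(((q-C)@Rz)*1e3).round(1).tolist()); return q
sh("fence inner corner, +x end, +y end",[(224,231),(476,230),(246,543)],.037)
sh("fence outer corner",[(191,200),(474,200),(222,545)],.037)
sh("plate",[(299,273),(486,290),(471,534),(297,521)],.032)
sh("screws",[(76,71),(652,75),(151,699)],.042)
sh("railtop +x outer", [(37,45),(691,50)],.042)
sh("railtop +x inner", [(42,98),(688,105)],.042)
sh("platen +x", [(43,32),(708,39)],.024)
sh("return ends",[(100,195),(640,203),(108,604)],.042)
E
python3 meas.py
```

```text
fence inner corner, +x end, +y end [[0.5406, 0.2848], [0.5613, 0.204], [0.4333, 0.2604]] stage: [[58.1, 49.5], [58.2, -33.8], [-51.9, 52.3]]
fence outer corner [[0.5478, 0.2969], [0.5704, 0.2068], [0.4304, 0.2688]] stage: [[68.0, 59.5], [67.8, -33.4], [-52.7, 61.1]]
plate [[0.5325, 0.2595], [0.5425, 0.1966], [0.4551, 0.182], [0.4442, 0.2448]] stage: [[44.0, 27.0], [38.2, -36.4], [-50.1, -29.1], [-45.2, 34.5]]
screws [[0.5783, 0.3359], [0.6207, 0.1612], [0.3642, 0.2845]] stage: [[107.2, 89.8], [105.3, -90.0], [-113.0, 92.6]]
railtop +x outer [[0.583, 0.3488], [0.6306, 0.1515]] stage: [[114.9, 101.1], [112.5, -101.8]]
railtop +x inner [[0.5678, 0.3456], [0.615, 0.1479]] stage: [[99.3, 101.8], [96.5, -101.5]]
platen +x [[0.5878, 0.3572], [0.6384, 0.1454]] stage: [[121.6, 108.1], [118.5, -109.7]]
return ends [[0.5427, 0.324], [0.5827, 0.1544], [0.3993, 0.3047]] stage: [[69.8, 87.0], [66.8, -87.2], [-74.0, 103.6]]
```

>>> send_rows([
  [[-0.002,0,0.03],0],
  [[-0.002,0,0.065],0],
  [[-0.002,0,0.095],0],
  [[-0.002,0,0.115],0],
  [[-0.002,0,0.126],0],
  [[-0.002,0,0.13],0],
  [[-0.002,0,0.1315],0],
  [[-0.002,0,0.1315],0],
])

```text
t: 20.65
eef_pos: [0.5088, 0.1641, 0.0393]
orientation: [0.992, 0.124, -0.003, -0.001]
ft_force: [-0.2, -0.3, -1.2]
gripper_width: 0.0134
```

```bash
cat > st.py <<'E'
from h import *
import sys
s=ctrl.state();m=R.from_quat(s["orientation"]).as_matrix();print(s["t"],s["eef_pos"],s["ft_force"].round(2),s["gripper_width"]);print(m.round(4).tolist())
C=np.array([.4965,.2225]);a=.2485;Rz=np.array([[np.cos(a),-np.sin(a)],[np.sin(a),np.cos(a)]])
print("stage mm",(Rz.T@(s["eef_pos"][:2]-C)*1e3).round(1),"yaw tool y - stage",np.arctan2(m[1,1],m[0,1])-a)
if len(sys.argv)>1:
    c=cam("wrist"); crop(c,0,0,512,384,1.5,f"w{sys.argv[1]}.png"); import pickle;pickle.dump(c,open("cw.pkl","wb"))
    c=cam("side"); crop(c,180,150,310,275,6,f"si{sys.argv[1]}.png")
E
python3 st.py 14
```

```text
20.65 [0.50877603 0.16413016 0.03927548] [-0.23 -0.32 -1.18] 0.013411845561516984
[[0.969, 0.247, -0.0065], [0.247, -0.969, 0.002], [-0.0058, -0.0035, -1.0]]
stage mm [ -2.5 -59.6] yaw tool y - stage -1.5697373163097186
```

View pics/w14.png

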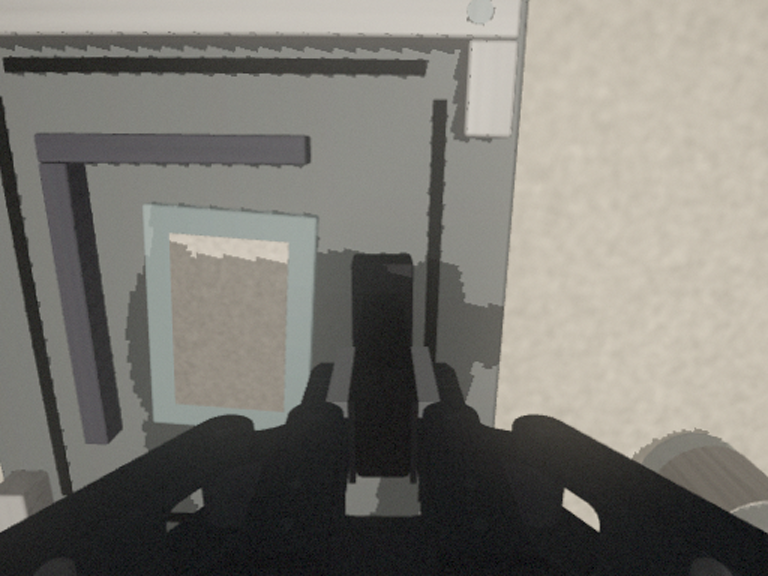

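View pics/si14.png

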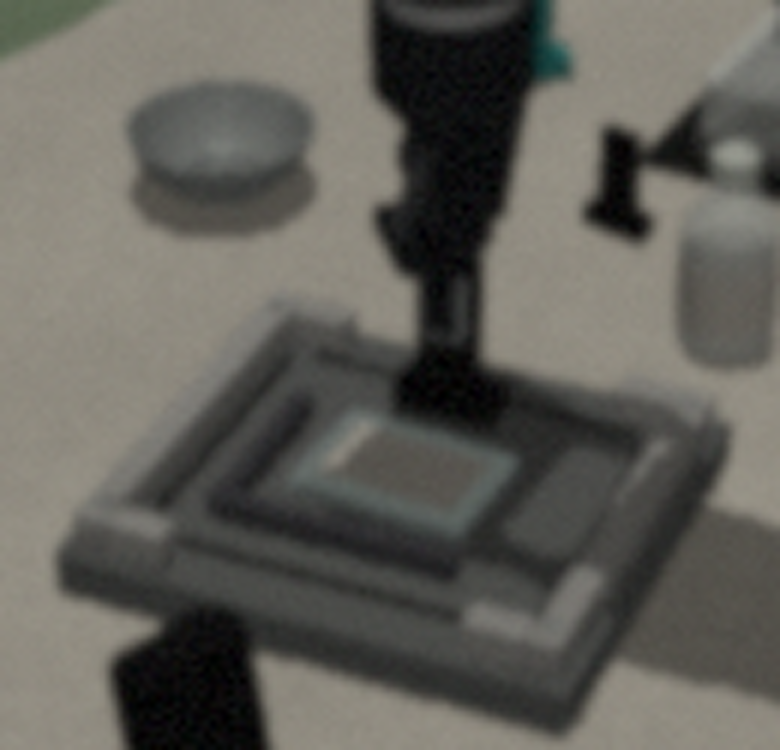

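>>> send_rows([
  [[0,-0.004,0],0],
  [[0,-0.009,0],0],
  [[0,-0.012,0],0],
  [[0,-0.015,0],0],
  [[0,-0.018,0],0],
  [[0,-0.021,0],0],
  [[0,-0.024,0],0],
  [[0,-0.027,0],0],
  [[0,-0.029,0],0],
  [[0,-0.029,0],0],
])

```text
t: 21.75
eef_pos: [0.5014, 0.1926, 0.0395]
orientation: [0.992, 0.125, -0.003, -0.002]
ft_force: [0.4, 0.2, -1.5]
gripper_width: 0.0132
```

```bash
python3 st.py 15
```

```text
21.75 [0.50138587 0.1926361  0.03946286] [ 0.4   0.22 -1.45] 0.013178638262761212
[[0.969, 0.2472, -0.0065], [0.2472, -0.969, 0.0022], [-0.0058, -0.0038, -1.0]]
stage mm [ -2.6 -30.1] yaw tool y - stage -1.5695459186992193
```

View pics/w15.png

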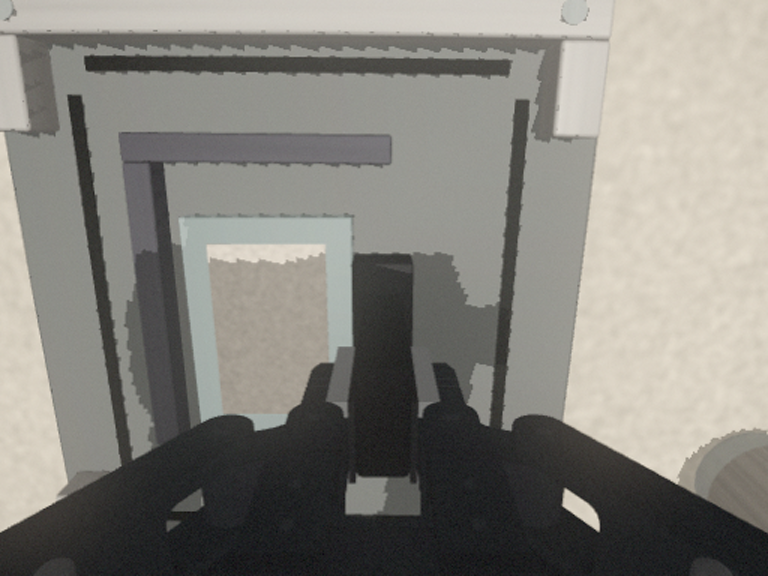

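>>> send_rows([
  [[0,-0.0015,0],0],
  [[0,-0.003,0],0],
  [[0,-0.004,0],0],
  [[0,-0.004,0],0],
])

```text
t: 22.25
eef_pos: [0.5002, 0.1965, 0.0393]
orientation: [0.992, 0.124, -0.003, -0.002]
ft_force: [-0.5, -1.0, -0.6]
gripper_width: 0.0131
```

>>> send_rows([
  [[0,-0.001,0],0],
  [[0,-0.001,0],0],
  [[0,-0.001,0],0],
])

```text
t: 22.55
eef_pos: [0.5, 0.1976, 0.0394]
orientation: [0.992, 0.124, -0.003, -0.002]
ft_force: [0.6, -0.0, 0.1]
gripper_width: 0.0132
```

```bash
python3 st.py 16
python3 - <<'E'
import cv2
i=cv2.imread("pics/w16.png"); cv2.imwrite("pics/w16c.png",cv2.resize(i[110:430,90:430],None,fx=2.2,fy=2.2,interpolation=cv2.INTER_CUBIC))
E
```

```text
22.55 [0.49997256 0.19760413 0.03935478] [ 0.59 -0.02  0.05] 0.013239873875686954
[[0.969, 0.247, -0.007], [0.247, -0.969, 0.0026], [-0.0061, -0.0042, -1.0]]
stage mm [ -2.8 -25. ] yaw tool y - stage -1.5697505217231553
```

View pics/w16c.png

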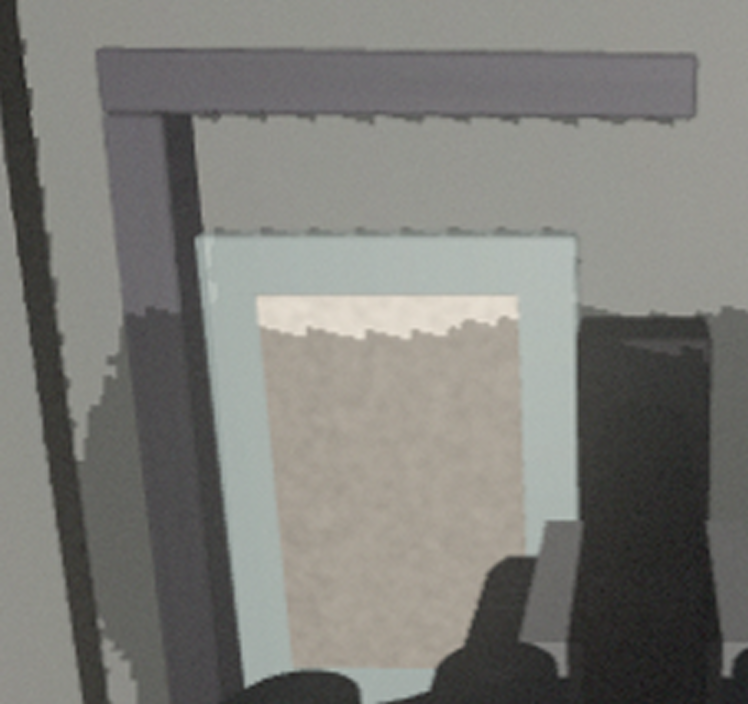

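>>> send_rows([
  [[0,-0.001,0],0],
  [[0,-0.0015,0],0],
  [[0,-0.0015,0],0],
])

```text
t: 22.95
eef_pos: [0.4997, 0.1987, 0.0394]
orientation: [0.992, 0.125, -0.003, -0.001]
ft_force: [-0.1, -4.3, -0.4]
gripper_width: 0.0134
```

>>> send_rows([
  [[0,-0.001,0],0],
  [[0,-0.001,0],0],
])

```text
t: 23.15
eef_pos: [0.4995, 0.1989, 0.0394]
orientation: [0.992, 0.125, -0.003, -0.001]
ft_force: [1.2, -6.0, 0.1]
gripper_width: 0.013
```

>>> send_rows([
  [[0,0.004,0],0],
  [[0,0.012,0],0],
  [[0,0.016,-0.015],0],
  [[0,0.016,-0.045],-0.1],
  [[0,0.012,-0.08],-0.24],
  [[-0.01,0.0,-0.085],-0.38],
  [[-0.02,-0.01,-0.085],-0.52],
  [[-0.03,-0.02,-0.085],-0.66],
  [[-0.04,-0.03,-0.085],-0.8],
  [[-0.05,-0.035,-0.085],-0.94],
  [[-0.06,-0.04,-0.085],-1.08],
  [[-0.069,-0.041,-0.085],-1.22],
])

```text
t: 24.35
eef_pos: [0.4225, 0.2217, 0.125]
orientation: [0.74, 0.673, -0.002, -0.003]
ft_force: [0.0, -0.0, -1.3]
gripper_width: 0.0128
```

>>> send_rows([
  [[0,0,0],-0.13],
  [[0,0,0],-0.26],
  [[0,0,0],-0.35],
  [[0,0,0],-0.35],
  [[0,0,0],-0.35],
])

```text
t: 24.85
eef_pos: [0.4225, 0.2217, 0.1249]
orientation: [0.613, 0.79, -0.002, -0.003]
ft_force: [0.9, -0.3, -1.2]
gripper_width: 0.0129
```

```bash
python3 st.py 17
```

```text
24.85 [0.42245501 0.22167933 0.12493626] [ 0.91 -0.32 -1.23] 0.012863955897239751
[[-0.2497, 0.9683, -0.0073], [0.9683, 0.2497, 0.0016], [0.0034, -0.0066, -1.0]]
stage mm [-72.   17.4] yaw tool y - stage 0.0038468415033509062
```

View pics/w17.png

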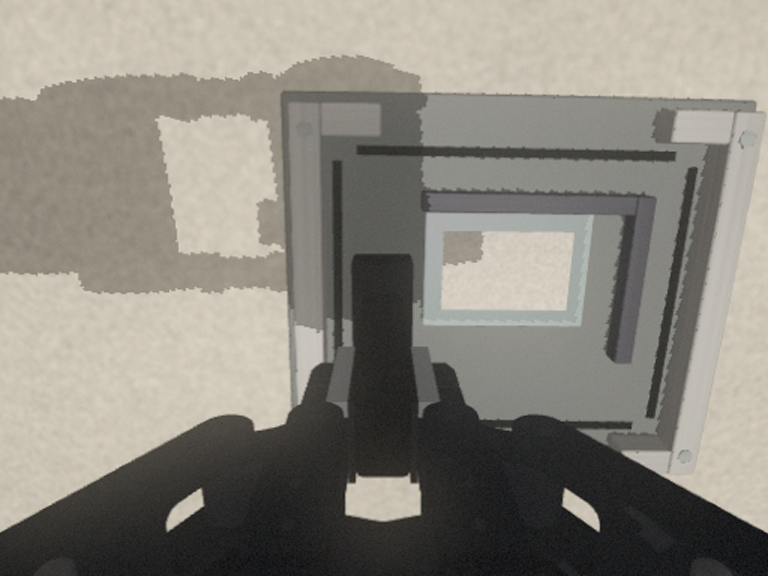

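Run:
```python
from h import *
import pickle
c=pickle.load(open("cw.pkl","rb")); f=lambda ps:[[(p[0]+.5)/1.5-.5,(p[1]+.5)/1.5-.5] for p in ps]
C=np.array([.4965,.2225]);a=.2485;Rz=np.array([[np.cos(a),-np.sin(a)],[np.sin(a),np.cos(a)]])
for n,ps,z in(("plate",[(424,213),(592,214),(582,325),(424,324)],.032),("fence+x inner",[(636,214),(611,360)],.037),("rail -x inner",[(321,104)],.042)):
    print(n,((plane(c,f(ps),z)[:,:2]-C)@Rz*1e3).round(1).tolist())
```

```text
plate [[-52.0, 50.5], [37.5, 50.4], [38.8, -12.2], [-50.5, -12.0]]
fence+x inner [[58.6, 51.2], [55.6, -31.4]]
rail -x inner [[-104.0, 104.5]]
```

>>> send_rows([
  [[0,0,0.025],0.004],
  [[0,0,0.055],0.004],
  [[0,0,0.074],0.004],
  [[0,0,0.082],0.004],
  [[0,0.001,0.0856],0.004],
  [[0,0.001,0.0856],0.004],
])

```text
t: 25.55
eef_pos: [0.4233, 0.2222, 0.0396]
orientation: [0.614, 0.789, -0.001, -0.003]
ft_force: [0.5, 0.6, -0.8]
gripper_width: 0.0131
```

```bash
python3 st.py
```

```text
25.55 [0.42331807 0.22221113 0.03960507] [ 0.48  0.6  -0.8 ] 0.013140847554805017
[[-0.2461, 0.9692, -0.0067], [0.9692, 0.2461, 0.0017], [0.0033, -0.006, -1.0]]
stage mm [-71.   17.7] yaw tool y - stage 0.00018035207755712213
```

>>> send_rows([
  [[0,0.004,0],0],
  [[0,0.008,0],0],
  [[0,0.011,0],0],
  [[0,0.014,0],0],
  [[0,0.017,0],0],
  [[0,0.02,0],0],
  [[0,0.0225,0],0],
  [[0,0.0245,0],0],
  [[0,0.0255,0],0],
  [[0,0.0255,0],0],
])

```text
t: 26.55
eef_pos: [0.4483, 0.2286, 0.0394]
orientation: [0.614, 0.789, -0.001, -0.003]
ft_force: [-0.5, -0.7, -1.6]
gripper_width: 0.013
```

```bash
python3 st.py 18
```

```text
26.55 [0.44832203 0.22856813 0.03939729] [-0.49 -0.7  -1.64] 0.012952773817971592
[[-0.2461, 0.9692, -0.0063], [0.9692, 0.2461, 0.0018], [0.0033, -0.0056, -1.0]]
stage mm [-45.2  17.7] yaw tool y - stage 0.00019301992922840516
```

View pics/w18.png

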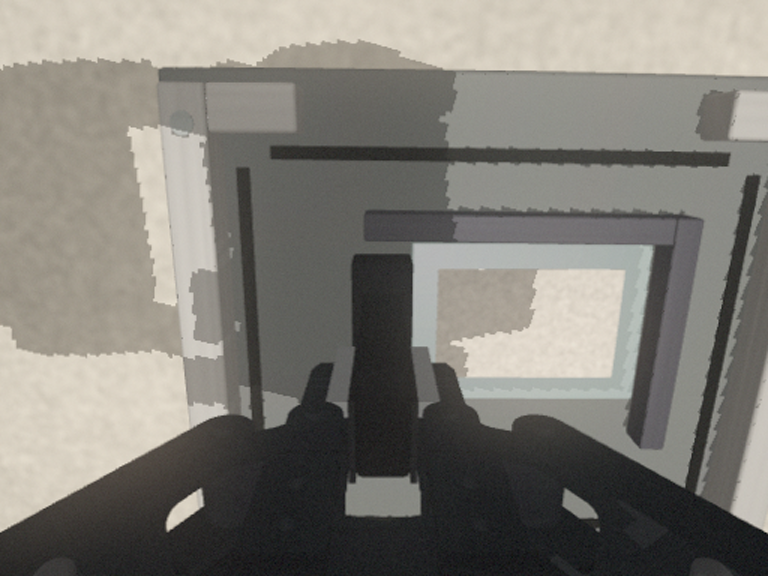

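Close; finish in small, force-watched steps.

>>> send_rows([
  [[0,0.001,0],0],
  [[0,0.0015,0],0],
  [[0,0.0015,0],0],
])

```text
t: 26.95
eef_pos: [0.4499, 0.229, 0.0394]
orientation: [0.614, 0.789, -0.001, -0.003]
ft_force: [-0.7, -0.9, -1.6]
gripper_width: 0.0132
```

>>> send_rows([
  [[0,0.001,0],0],
  [[0,0.0015,0],0],
  [[0,0.0015,0],0],
])

```text
t: 27.25
eef_pos: [0.4516, 0.2294, 0.0394]
orientation: [0.614, 0.789, -0.001, -0.003]
ft_force: [-0.7, -0.4, -1.9]
gripper_width: 0.0137
```

>>> send_rows([
  [[0,0.001,0],0],
  [[0,0.001,0],0],
])

```text
t: 27.45
eef_pos: [0.4521, 0.2295, 0.0394]
orientation: [0.614, 0.789, -0.001, -0.003]
ft_force: [-1.9, -0.8, 0.2]
gripper_width: 0.013
```

>>> send_rows([
  [[0,0.001,0],0],
  [[0,0.0015,0],0],
  [[0,0.0015,0],0],
])

```text
t: 27.75
eef_pos: [0.4522, 0.2296, 0.0391]
orientation: [0.614, 0.789, -0.003, -0.004]
ft_force: [-5.5, -1.9, 2.4]
gripper_width: 0.0133
```

```bash
python3 st.py 19
python3 - <<'E'
import cv2
i=cv2.imread("pics/w19.png"); cv2.imwrite("pics/w19c.png",cv2.resize(i[190:470,350:720],None,fx=2.1,fy=2.1,interpolation=cv2.INTER_CUBIC))
E
```

```text
27.75 [0.45217984 0.22959433 0.039133  ] [-5.53 -1.92  2.41] 0.013329267715212862
[[-0.2461, 0.9692, -0.0095], [0.9692, 0.2461, 0.0009], [0.0033, -0.009, -1.0]]
stage mm [-41.2  17.8] yaw tool y - stage 0.0001962655930426993
```

View pics/w19c.png

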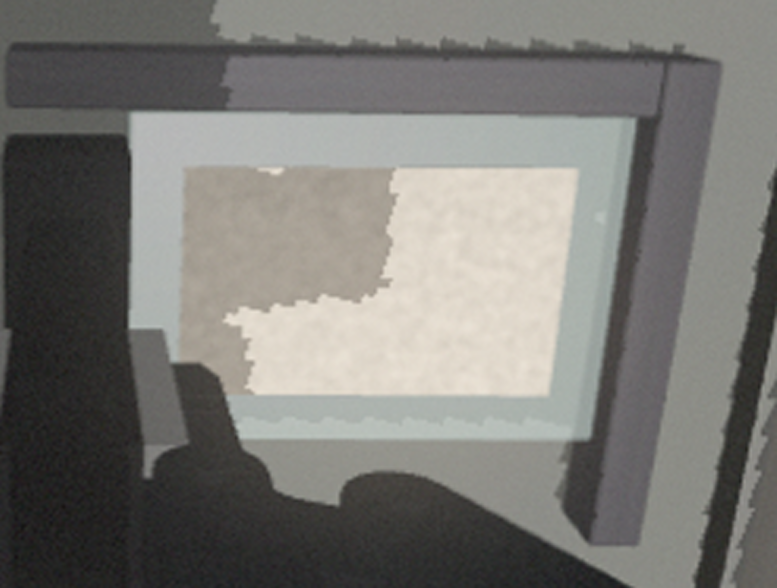

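>>> send_rows([
  [[0,-0.003,0],0],
  [[0,-0.01,0],0],
  [[0,-0.015,-0.01],0],
  [[0,-0.015,-0.04],0.1],
  [[-0.01,-0.005,-0.075],0.24],
  [[-0.02,0.01,-0.085],0.38],
  [[-0.035,0.02,-0.085],0.52],
  [[-0.045,0.035,-0.085],0.66],
  [[-0.055,0.045,-0.085],0.8],
  [[-0.063,0.052,-0.085],0.94],
  [[-0.063,0.052,-0.085],1.08],
  [[-0.063,0.052,-0.085],1.22],
])

```text
t: 29.05
eef_pos: [0.5192, 0.181, 0.1242]
orientation: [0.956, 0.292, -0.004, -0.002]
ft_force: [-0.5, 0.3, -0.9]
gripper_width: 0.0134
```

>>> send_rows([
  [[0,0,0],0.13],
  [[0,0,0],0.26],
  [[0,0,0],0.35],
  [[0,0,0],0.35],
  [[0,0,0],0.35],
])

```text
t: 29.55
eef_pos: [0.5193, 0.181, 0.1248]
orientation: [0.992, 0.122, -0.004, -0.001]
ft_force: [-0.4, 0.7, -0.2]
gripper_width: 0.0134
```

```bash
python3 st.py 20
python3 - <<'E'
import cv2
i=cv2.imread("pics/w20.png"); cv2.imwrite("pics/w20c.png",cv2.resize(i[60:420,90:430],None,fx=2,fy=2,interpolation=cv2.INTER_CUBIC))
E
```

```text
29.55 [0.5192956  0.18102959 0.1248072 ] [-0.41  0.73 -0.21] 0.013388869677226436
[[0.97, 0.2431, -0.0073], [0.2432, -0.97, 0.0014], [-0.0067, -0.0031, -1.0]]
stage mm [ 11.9 -45.8] yaw tool y - stage -1.5736892655678867
```

View pics/w20c.png

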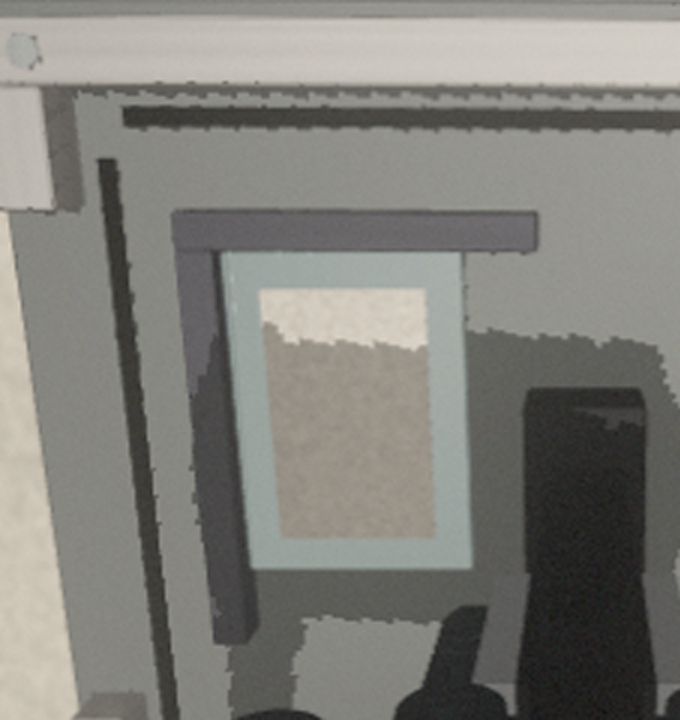

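>>> send_rows([
  [[0,0,0.025],-0.003],
  [[0,0,0.055],-0.003],
  [[0,0,0.074],-0.003],
  [[0,0,0.082],-0.003],
  [[0,0,0.0855],-0.003],
  [[0,-0.004,0.0855],-0.003],
  [[0,-0.009,0.0855],-0.003],
  [[0,-0.014,0.0855],-0.003],
  [[0,-0.018,0.0855],-0.003],
  [[0,-0.02,0.0855],-0.003],
  [[0,-0.02,0.0855],-0.003],
])

```text
t: 30.75
eef_pos: [0.5137, 0.201, 0.0393]
orientation: [0.992, 0.124, -0.004, -0.001]
ft_force: [-0.1, -0.1, -1.5]
gripper_width: 0.0131
```

```bash
python3 st.py
```

```text
30.75 [0.51372022 0.20096262 0.03934271] [-0.12 -0.08 -1.5 ] 0.013145630199075616
[[0.9692, 0.2461, -0.0073], [0.2461, -0.9693, 0.0014], [-0.0067, -0.0032, -1.0]]
stage mm [ 11.4 -25.1] yaw tool y - stage -1.5706879593960155
```

>>> send_rows([
  [[0,-0.001,0],0],
  [[0,-0.0015,0],0],
  [[0,-0.0015,0],0],
])

```text
t: 31.05
eef_pos: [0.5134, 0.202, 0.0394]
orientation: [0.992, 0.124, -0.004, -0.001]
ft_force: [0.0, -2.7, -0.3]
gripper_width: 0.0132
```

>>> send_rows([
  [[0,-0.001,0],0],
  [[0,-0.0015,0],0],
  [[0,-0.0015,0],0],
])

```text
t: 31.35
eef_pos: [0.5133, 0.2023, 0.0395]
orientation: [0.992, 0.124, -0.004, -0.0]
ft_force: [1.1, -7.2, 0.5]
gripper_width: 0.0131
```

```bash
python3 st.py
```

```text
31.35 [0.51329862 0.20229235 0.03945816] [ 1.05 -7.23  0.46] 0.013062545333244678
[[0.9693, 0.246, -0.0072], [0.246, -0.9693, -0.0009], [-0.0071, -0.0009, -1.0]]
stage mm [ 11.3 -23.7] yaw tool y - stage -1.5707734503344346
```

>>> send_rows([
  [[0,0.004,0],0],
  [[0,0.014,0],0],
  [[0,0.02,-0.02],0],
  [[0,0.025,-0.055],0],
  [[0,0.03,-0.095],-0.1],
  [[0.005,0.05,-0.12],-0.24],
  [[0.012,0.08,-0.125],-0.38],
  [[0.02,0.115,-0.125],-0.52],
  [[0.03,0.15,-0.125],-0.66],
  [[0.04,0.185,-0.125],-0.8],
  [[0.05,0.21,-0.125],-0.94],
  [[0.053,0.2225,-0.125],-1.08],
])

```text
t: 32.55
eef_pos: [0.6214, -0.003, 0.1634]
orientation: [0.786, 0.618, -0.003, -0.002]
ft_force: [0.2, 0.3, -1.9]
gripper_width: 0.0131
```

>>> send_rows([
  [[0,0,0],-0.12],
  [[0,0,0],-0.22],
  [[0,0,0],-0.22],
  [[0,0,0],-0.22],
])

```text
t: 32.95
eef_pos: [0.6213, -0.0032, 0.1632]
orientation: [0.715, 0.699, -0.003, -0.002]
ft_force: [0.3, -0.1, -1.6]
gripper_width: 0.0135
```

```bash
python3 st.py 21
python3 - <<'E'
from h import *
c=cam("scene"); crop(c,200,110,340,300,4,"sc21.png")
s=ctrl.state(); print(totool(np.array([.6185,0,.0137])-s["eef_pos"]))
E
```

```text
32.95 [ 0.62128132 -0.00320675  0.16323491] [ 0.32 -0.09 -1.64] 0.01354431938164129
[[0.0217, 0.9997, -0.007], [0.9998, -0.0217, -0.0004], [-0.0006, -0.007, -1.0]]
stage mm [  65.4 -249.5] yaw tool y - stage -0.270194224162365
[ 0.00294492 -0.00188611  0.14973219]
```

View pics/sc21.png

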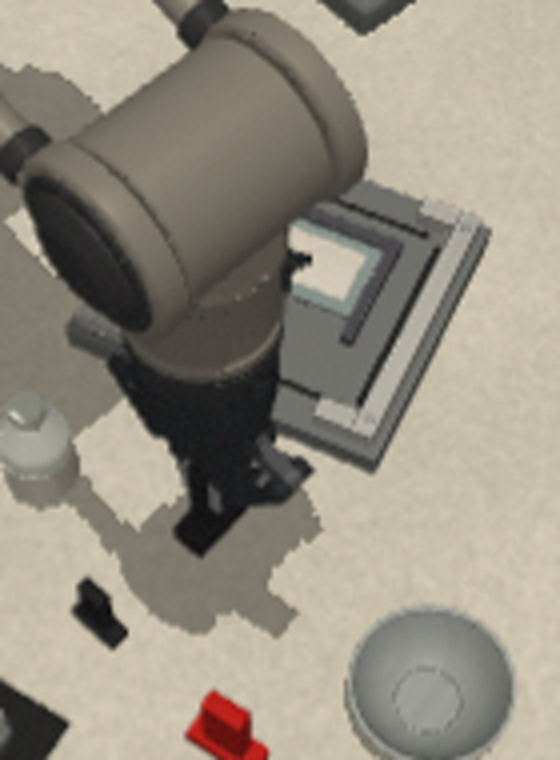

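View pics/si21.png

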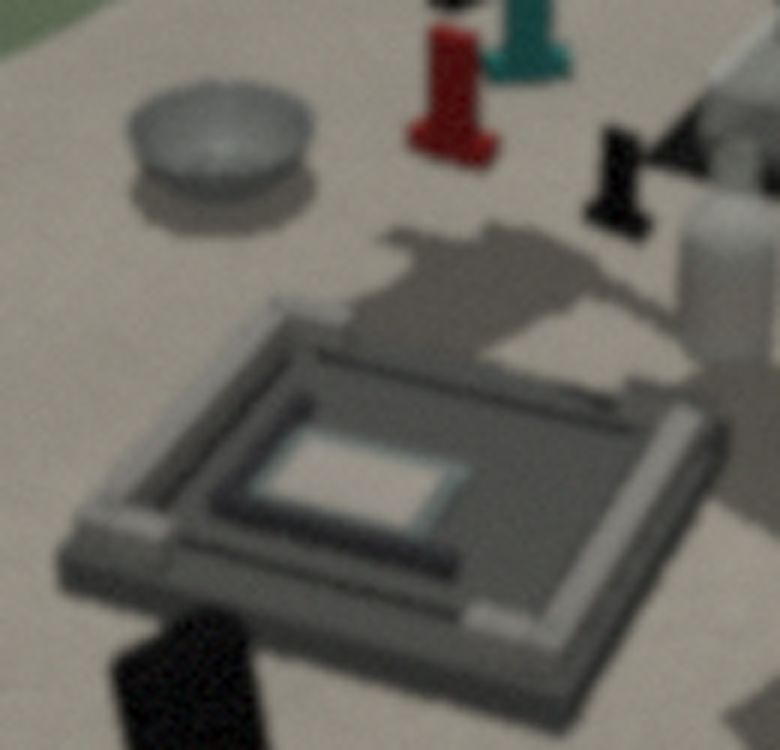

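>>> send_rows([
  [[0.003,-0.002,0.03],0],
  [[0.003,-0.002,0.065],0],
  [[0.003,-0.002,0.1],0],
  [[0.003,-0.002,0.125],0],
  [[0.003,-0.002,0.14],0],
  [[0.003,-0.002,0.146],0],
  [[0.003,-0.002,0.148],0],
  [[0.003,-0.002,0.148],0],
])

```text
t: 33.9
eef_pos: [0.6189, 0.0, 0.0161]
orientation: [0.714, 0.7, -0.002, -0.002]
ft_force: [0.0, -0.4, -0.3]
gripper_width: 0.0133
```

>>> send_rows([
  [[0,0,0.001],0],
  [[0,0,0.002],0],
  [[0,0,0.002],0],
])

```text
t: 34.2
eef_pos: [0.6192, 0.0, 0.0146]
orientation: [0.714, 0.7, -0.002, -0.001]
ft_force: [-0.5, 0.2, -1.6]
gripper_width: 0.0131
```

>>> send_rows([
  [[0,0,0.001],0],
  [[0,0,0.0015],0],
  [[0,0,0.0015],0],
])

```text
t: 34.5
eef_pos: [0.6192, 0.0, 0.0131]
orientation: [0.714, 0.7, -0.002, -0.001]
ft_force: [-0.0, -0.8, -1.1]
gripper_width: 0.013
```

>>> send_rows([
  [[0,0,0.001],0],
  [[0,0,0.0015],0],
  [[0,0,0.0015],0],
])

```text
t: 34.8
eef_pos: [0.6193, -0.0, 0.0127]
orientation: [0.714, 0.7, -0.002, -0.001]
ft_force: [-2.2, 0.8, 6.8]
gripper_width: 0.0135
```

>>> send_rows([
  [[0,0,0],0],
  [[0,0,0],0],
  [[0,0,0],0],
  [[0,0,0],0],
  [[0,0,-0.01],0],
  [[0,0,-0.03],0],
  [[0,0,-0.07],0],
  [[0,0,-0.11],0],
  [[0,0,-0.15],0],
  [[0,0,-0.19],0],
  [[0,0,-0.21],0],
  [[0,0,-0.21],0],
], jaw=0.2)

```text
t: 36.0
eef_pos: [0.6218, 0.0, 0.2274]
orientation: [0.714, 0.7, 0.001, 0.002]
ft_force: [0.1, -0.7, -0.1]
gripper_width: 0.0341
```

>>> send_rows([
  [[0,-0.03,0],0],
  [[0,-0.07,0],0],
  [[0,-0.11,0],0],
  [[0,-0.15,0],0],
  [[0,-0.17,0],0],
  [[0,-0.17,0],0],
])

```text
t: 36.6
eef_pos: [0.4491, 0.0038, 0.2263]
orientation: [0.714, 0.7, 0.0, 0.001]
ft_force: [0.1, 0.0, 0.8]
gripper_width: 0.0341
```

```bash
python3 st.py 22
python3 - <<'E'
from h import *
c=cam("scene"); crop(c,60,110,340,370,2.8,"sc22.png"); crop(c,225,115,335,225,6,"sc22b.png")
E
```

```text
36.6 [0.4491453  0.00383414 0.22631577] [0.11 0.03 0.81] 0.03407502997213785
[[0.0203, 0.9998, 0.002], [0.9998, -0.0203, -0.0017], [-0.0017, 0.002, -1.0]]
stage mm [ -99.7 -200.3] yaw tool y - stage -0.26882749519076776
```

View pics/sc22.png

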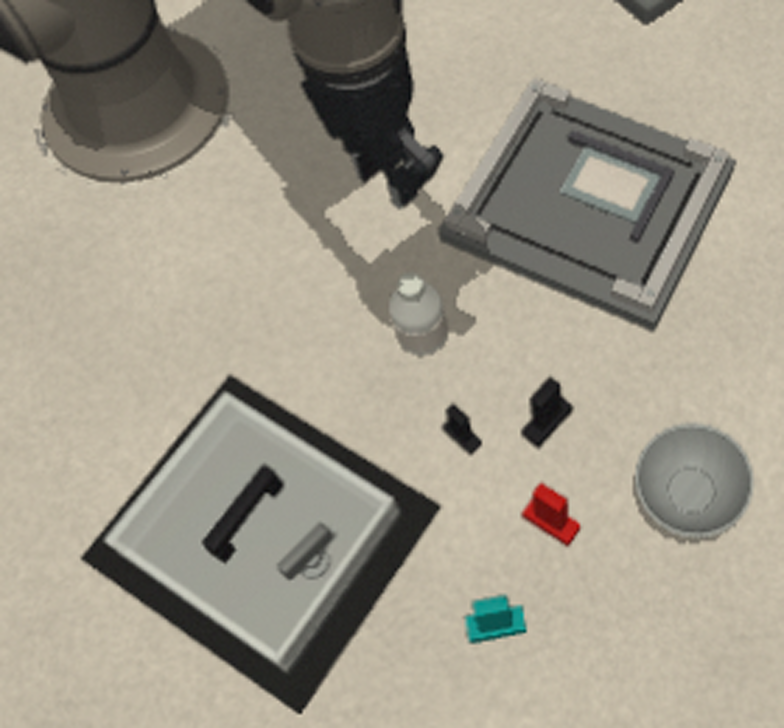

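View pics/w22.png

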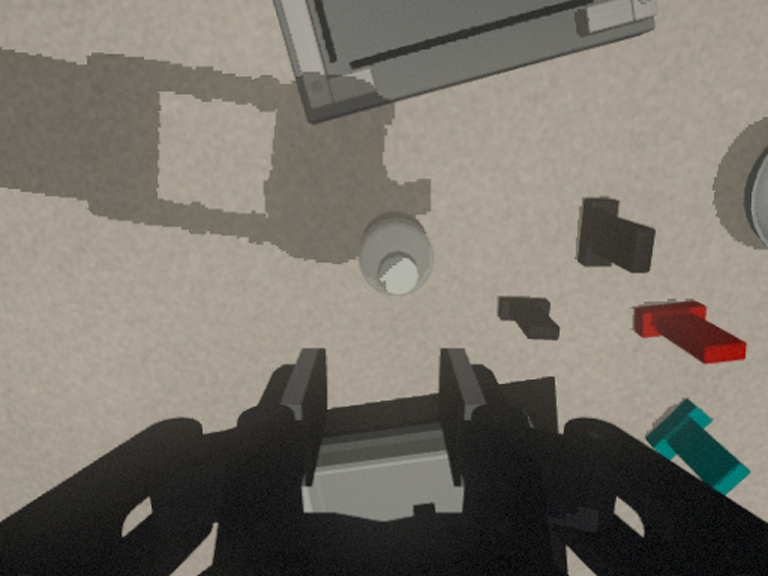

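View pics/sc22b.png

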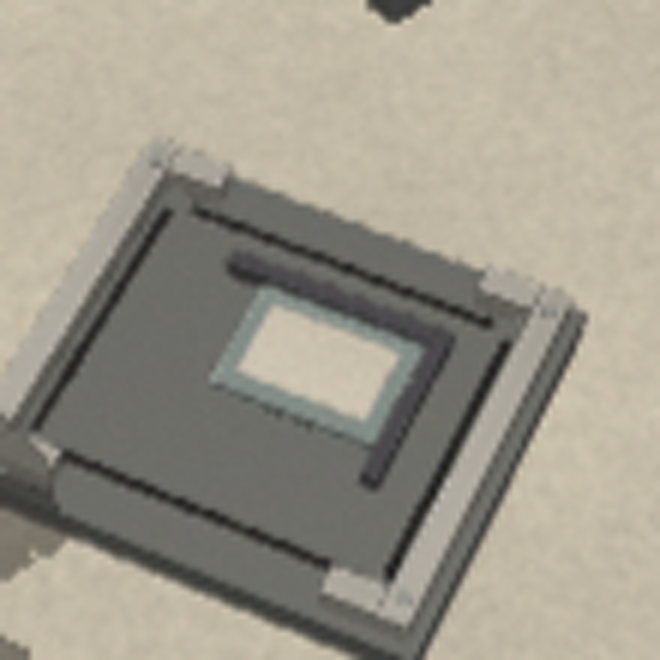

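```bash
python3 -c "
from workcell import ctrl
print(ctrl.finish_job())"
```

```text
the job is handed in; nothing more can be done
None
```

The job is handed in at about 36.7 s of the 72 s allowed, with every step done in the order asked; no verdict was reported.

- **Tap and lid:** I turned the vent tap counterclockwise until it hit its stop, where the wrist moment rose to about 0.6 N m. The wing measured roughly 1.42 rad open. I then lifted the lid off level and set it on the mat. Its centre measured about 2–3 mm from the mat's centre.
- **Plate:** I took the larger black pusher and nudged the plate in +y, then +x, then +y again. Each push ended against a fence at about 6–7 N. The two +y contacts agreed within about 0.1 mm, and the final scene picture shows the plate flush on both fences.
- **Pusher and bystanders:** The pusher stands upright where it started. In the last pictures the bottle and dish show no displacement. The telephone had only a sliver in view in those last pictures, but the arm never went near it.

**Checks that failed or disagreed:**
- **First tap grasp:** The first grasp closed on nothing because the fingertips sat about 32 mm higher than the reported TCP. I allowed for that afterwards, and the next grasp held.
- **Camera agreement:** The side camera put the stage up to about 10 mm away from where the scene and wrist cameras did, so I relied on the wrist pictures.
- **Tilt:** The tool leaned by up to 0.015 rad at times, and by about 0.01 rad while carrying the lid.

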